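# Work a seized clamp knob loose and put the stone in its tray

### The arm

A 6-joint arm with a two-finger parallel gripper is mounted at the origin on a cart in front of the work surface, level with it; the furniture and walls round the work are solid. World frame = base frame: x ahead of the robot, y to its left, z up, the work surface at z = 0. Lengths are in m, angles in degrees, forces in N, time in s.
With the tool pointing down it reaches from about 0.35 to 0.875 m from the base axis. Payload 4.2 kg.
Tool frame: the origin (TCP) lies at the very end of the fingers, on their centre line; the grasp point (between the pads) lies 19 mm behind it; z points along the fingers, x is the direction in which the jaws open and shut, and the axes are right-handed (so a half turn about z gives the same grasp; the last joint's range is limited). The gripper opens to 87 mm and grips with 3 to 60 N. Pads are 19 mm wide; open, the fingers measure 117 mm over their backs; the gripper's body (75 mm by 190 mm) begins 51 mm behind the grasp point.
Start: joints at [87.353, 22.042, 0.453, 0, -68.411, -14.817], TCP at [0.188, 0.596, 0.223] pointing down, gripper open.
Joint ranges: [-179.83, 179.83], [-69.29, 118.12], [-61.27, 80.66], [-181.25, 117.63], [-171.15, -9.14], [-177.46, 177.46]. Speed limits (degrees/s): [159.86, 159.86, 180, 180, 180, 180].

### API

Orientations are given as a 3x3 rotation matrix whose columns are the frame's x, y, z axes.
In Python, from station import r gives the robot as it stands.
- The arm moves only by the tool move_arm, never from a script. Its argument "series" is a list that holds one entry, the list of rows, each a list of 7 numbers: the shift along the tool's x, y, z in cm, then the turn, a rotation vector about the tool's x, y, z in degrees, then the opening, from -1 (shut) to 1 (fully open). In form: [[[dx, dy, dz, wx, wy, wz, fingers], ...]]. A call has 1 to 12 rows; each row shifts and turns the commanded pose from where the row before left it, along the tool's axes as they then stand; what a row does not reach is not made up. A row lasts 1/8 s, in which the tool goes at most 62.5 mm and 10.7 degrees, less where a joint would pass 70% of its speed; a pose out of reach is approached as far as the arm can. A call is refused whole if a number of a shift passes 6.25 or a number of a turn 10.7, either way. A call with a gripper value outside its range is refused whole. The fingers move at their own pace and stop on an object; the grip force is fixed at half the most. Time passes only in rows, so rows that do not move let the fingers close. It gives the time, the measured TCP pose, the force and the opening at its end, in the units of the state.
- r.sense(): the state, without advancing time (a new reading comes with each control period).
- r.capture(name): name is "side" or "top"; returns a dict with "color" (400x640x3 uint8, blue, green, red), "fx", "fy", "cx", "cy" (pixels), "rvec" (rotation vector, rad) and "tvec" (3), from world to camera coordinates, as OpenCV has them. Camera axes: x right, y down, z forward; pixel columns grow to the right and rows downward; lengths in m; the calibration is good to about 2 mm. A picture is of the moment at which its call begins. There is no depth.
- r.finish_job(): hands the job in, once; it reports no verdict.
The state is a dict: "time_s": time; "joints": joint angles; "joint_velocities": joint speeds; "effort": joint torques, N m; "tcp_pos": TCP position; "ee_rot": TCP orientation; "wrist_force": force on the tool from outside, world axes, zero at the start; "moment": the same for the moment, N m; "gripper_width": opening from 0.0 (shut) to 1.0 (fully open).
Only numpy, scipy, OpenCV 4.12 (cv2) and the standard library are available. Lean on these libraries where they do the work, as an engineer would, in place of code of your own. Each camera call takes 0.05 s, during which the arm holds its last target.

### The job

The cross-bar knob of the holding jig has seized with rust and plaster dust. Forcing it one way will not shift it: rock it to and fro in small arcs, firmly to one stop and then to the other, until it breaks free, and then unscrew it a quarter turn anticlockwise. Swing the clamp arm well clear of the ironstone chip, to the side where no bottle stands in its way, then lift the chip out of the jig and lay it flat in the middle of the open card tray without letting it fall. Leave the clamp open, and do not push or knock over the bottles and the wooden wedge around it.

Things in the scene. Friction and masses are not known exactly. Their poses are not given: they have to be found in the camera images.
- clamp_knob (a joint): Knob angle about the vertical (rad), growing anticlockwise from above = unscrewing; starts within 0.05 of 0. Seized: 0.20 rad of play each way between hard stops. Each swing right up to the stop opposite the last one crumbles a layer of crust; after 3 to 7 half-swings (it varies) it comes free at the anticlockwise stop and turns on to 1.75. Drag 0.15 N m, 0.35 N m at 1 rad/s.
- knob_grip (a point): Centre of the knob's dark steel cross bar, on the turning axis, 67 mm above the bench; turns with it, z up. Bar: 58 mm long (y axis), 12 mm thick (x axis), 55 to 79 mm above the bench; below it a neck of 17 to 24 mm diameter, a 28 mm washer to 47 mm and the arm's eye to 45 mm. Bar square across the arm at the start. Pinch across the 12 mm from above.
- clamp_arm (a joint): Swing of the clamp arm (rad) about the knob's axis; 0 at the start, over the stone; grows anticlockwise from above; +-1.9. Clamped hard until the knob has been unscrewed by about 1.0 rad, then moves with a light drag (0.06 N m) and stays where left. Clear of the stone from 0.9 rad either way.
- clamp_tip (a point): Point in the free end of the clamp arm, 85 mm from the turning axis, 38 mm above the bench. x axis: along the arm towards the axis, y across, z up (a positive swing moves it to -y). Dark steel bar 18 mm wide (22 mm at its round end), 31.5 to 44 mm above the bench, ending 97 mm from the axis; its rubber foot is 1 mm over the stone. Push it sideways.
- nest (a point): Centre of the jig's grey felt pad (72 x 50 mm), 15 mm above the bench. x axis: along the jig to the turning axis, 85 mm away (steel post, 28 mm diameter); y across, z up. Jig: fixed aluminium plate 200 x 104 x 12 mm, its middle 40 mm from here along x. Four 6 mm dowels up to 25 mm above the bench at x = +-37.5, y = +-13 mm round the stone.
- specimen_center (a point): Centre (half-way up) of the stone in the jig: flat brown ironstone chip, 43 mm (x) by 68 mm (y) by 14 mm high (z up), rounded outline, 65 to 130 g. At the start its y lies along the jig and its underside is 15 mm above the bench. Pinch it across the 43 mm at its middle; the jig plate beside the felt pad is 12 mm above the bench.
- tray_in (a point): Middle of the inner floor of the open white card tray, 5 mm above the bench, z up. Inside 118 mm (x) by 100 mm (y), walls 3 mm thick and up to 18 mm above the bench; grey lining; fixed.
- glue_bottle: White bottle with a yellow cap, 38 mm diameter, 100 mm high, close beside the jig, left or right: the arm would hit it after about 0.7 rad to that side. Origin: bottom centre, at z = 0. Loose bystander, to be left alone.
- wedge: Pine wedge, 22 x 57 x 10 mm, lying on the other side of the jig; the arm passes above it. Origin: bottom centre, at z = 0. Loose bystander, to be left alone.
- consolidant: Brown bottle with a black cap behind the jig, 52 mm diameter, 125 mm high. Origin: bottom centre, at z = 0. Loose bystander, to be left alone.
- kicker: Small blue bottle with a white cap at the back, 32 mm diameter, 85 mm high. Origin: bottom centre, at z = 0. Loose bystander, to be left alone.
- lamp_elbow (a point): Elbow of the fixed desk lamp on the right, 360 mm above the bench. Its lower arm (35 mm thick) rises to here from a foot at x 0.43, y -0.35; from here the upper arm goes up and right to a shade at x 0.40 to 0.64, y -0.41 to -0.20, from 380 mm up. Keep the robot's arm clear of it. The rough boulder behind the jig begins at x = 0.70 and is 340 mm high there.

How it is judged:
By the outcome, as a careful person would: the job done as asked, in the order asked, and still so for the second after the job is handed in, with the robot touching nothing.
It also fails if it takes over 69 s, if anything falls off the work surface, if the arm or the gripper's body presses on something with over 40 N, if the wrist force passes 120 N, or if a joint passes its speed limit or range.

## Working session

There is one attempt and no reset: what is moved stays moved. The work goes in short steps, Python scripts to look and compute and a tool call to move; the robot and the scene stay as the last step left them, time stands still between calls to the robot, and variables do not carry over. Pictures are saved under pics/ and viewed, and the job is handed in when it is done.

Besides the shell and the picture viewer there is one more tool, called as name([rows], argument=value, ...), one row to a line, values as JSON. move_arm: Moves the arm, as the interface text tells. Its arguments: {"type":"object","properties":{"series":{"type":"array","items":{"type":"array","items":{"type":"array","items":{"type":"number"}}}}},"required":["series"]}

```bash
mkdir -p pics; ls
python3 - <<'E'
from station import r
import cv2
s=r.sense(); print(s['time_s'],s['tcp_pos'],s['ee_rot'],s['gripper_width'])
for n in ('top','side'):
    c=r.capture(n); cv2.imwrite(f'pics/{n}0.png',c['color']); print(n,c['fx'],c['fy'],c['cx'],c['cy'],c['rvec'],c['tvec'])
E
```

```text
pics
0.0 [0.18736703 0.59561384 0.22144684] [[-3.00299003e-01 -9.53844945e-01 -5.74639045e-04]
 [-9.53842576e-01  3.00299539e-01 -2.12752626e-03]
 [ 2.20189400e-03 -9.07788271e-05 -9.99997572e-01]] 1.000555857246357
top 454.5447596364602 454.5447596364602 319.5936557062152 199.17484970682173 [ 2.17528352 -2.19897646  0.08018628] [0.04736573 0.57052297 1.39026926]
side 484.7781013596344 484.7781013596344 315.8713187005285 205.72510247001156 [ 1.991927   -0.17844693  0.0986637 ] [-0.55888136  0.26450364  1.06607071]
```

View pics/top0.png

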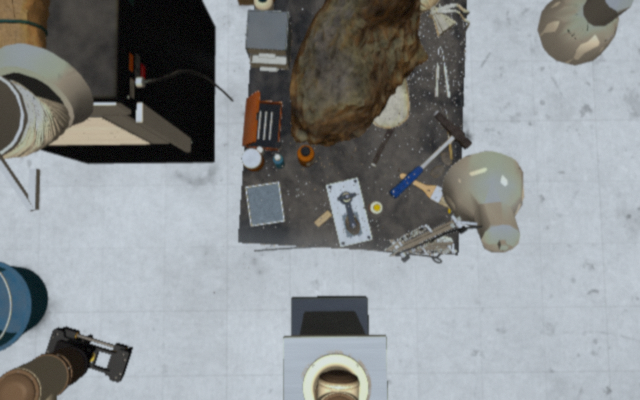

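View pics/side0.png

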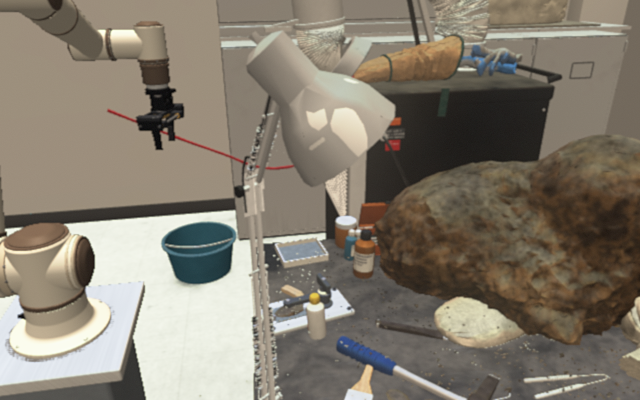

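Run:
```python
import cv2
t=cv2.imread('pics/top0.png'); s=cv2.imread('pics/side0.png')
cv2.imwrite('pics/top0z.png',cv2.resize(t[140:255,235:395],None,fx=5,fy=5,interpolation=cv2.INTER_CUBIC))
cv2.imwrite('pics/side0z.png',cv2.resize(s[205:350,255:395],None,fx=4,fy=4,interpolation=cv2.INTER_CUBIC))
```

```text
(no output)
```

View pics/top0z.png

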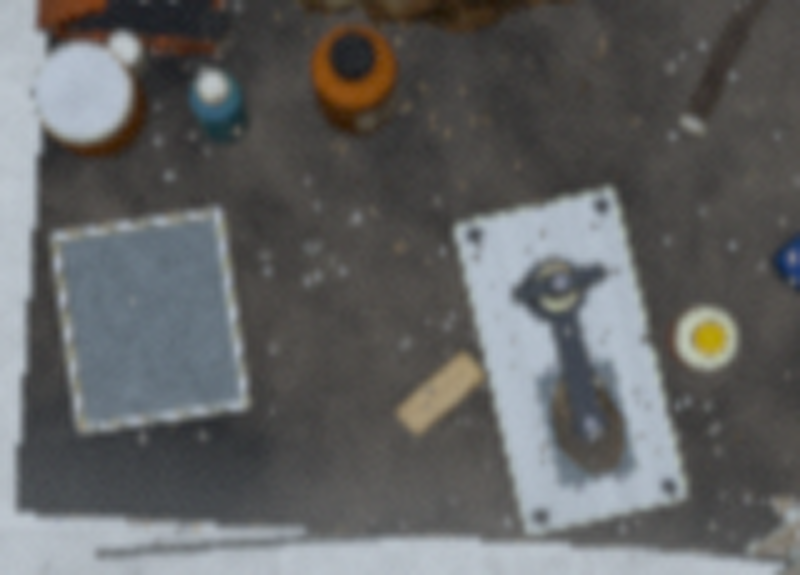

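View pics/side0z.png

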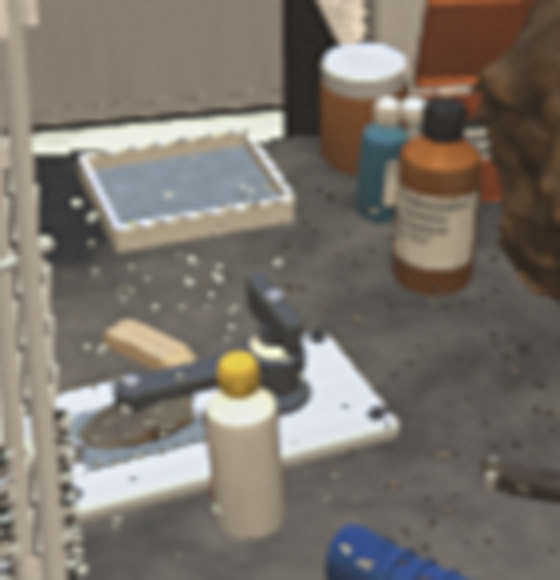

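```bash
cat > h.py <<'E'
import numpy as np, cv2
CAL={'top':(454.5447596364602,319.5936557062152,199.17484970682173,[2.17528352,-2.19897646,0.08018628],[0.04736573,0.57052297,1.39026926]),
'side':(484.7781013596344,315.8713187005285,205.72510247001156,[1.991927,-0.17844693,0.0986637],[-0.55888136,0.26450364,1.06607071])}
def ray(n,u,v):
    f,cx,cy,rv,tv=CAL[n]; R=cv2.Rodrigues(np.array(rv))[0]
    return -R.T@np.array(tv), R.T@np.array([(u-cx)/f,(v-cy)/f,1.])
def onz(n,u,v,z):
    o,d=ray(n,u,v); return o+d*(z-o[2])/d[2]
def proj(n,p):
    f,cx,cy,rv,tv=CAL[n]; R=cv2.Rodrigues(np.array(rv))[0]; q=R@np.array(p)+tv
    return q[0]/q[2]*f+cx,q[1]/q[2]*f+cy
def tri(a,b):
    o1,d1=ray('top',*a); o2,d2=ray('side',*b); d1/=np.linalg.norm(d1);d2/=np.linalg.norm(d2)
    A=np.array([d1,-d2]).T; t=np.linalg.lstsq(A,o2-o1,rcond=None)[0]
    p,q=o1+t[0]*d1,o2+t[1]*d2; return (p+q)/2,np.linalg.norm(p-q)
E
python3 - <<'E'
from h import *
t=cv2.imread('pics/top0.png')
print('cams',ray('top',0,0)[0],ray('side',0,0)[0])
hsv=cv2.cvtColor(t,cv2.COLOR_BGR2HSV)
def world_rect(mask,z,roi,name):
    m=np.zeros_like(mask); x0,y0,x1,y1=roi; m[y0:y1,x0:x1]=mask[y0:y1,x0:x1]
    ys,xs=np.nonzero(m); cs,_=cv2.findContours(m,cv2.RETR_EXTERNAL,cv2.CHAIN_APPROX_NONE)
    c=max(cs,key=cv2.contourArea)
    h=c.reshape(-1,2)
    W=np.array([onz('top',u,v,z)[:2] for u,v in h],np.float32)*1000
    r=cv2.minAreaRect(W); print(name,r, len(h)); print(' px',cv2.minAreaRect(h))
white=((hsv[...,2]>150)&(hsv[...,1]<50)).astype(np.uint8)*255
world_rect(white,.012,(322,170,375,250),'jig')
# tray: rim bright, closed
world_rect(white,.018,(243,178,290,230),'tray rim')
gl=((hsv[...,2]>60)&(hsv[...,0]>95)&(hsv[...,0]<115)&(hsv[...,1]>20)).astype(np.uint8)*255
yel=((hsv[...,0]>15)&(hsv[...,0]<35)&(hsv[...,1]>150)&(hsv[...,2]>120)).astype(np.uint8)
ys,xs=np.nonzero(yel[195:220,366:388]); print('yellow',xs.mean()+366,ys.mean()+195,onz('top',xs.mean()+366,ys.mean()+195,.1))
wood=((hsv[...,0]>8)&(hsv[...,0]<25)&(hsv[...,1]>70)&(hsv[...,2]>130)).astype(np.uint8)*255
world_rect(wood,.010,(310,205,333,230),'wedge')
cv2.imwrite('pics/m.png',np.hstack([white[140:255,235:395],wood[140:255,235:395]]))
d=((hsv[...,2]<110)).astype(np.uint8)
for row in range(186,236): print(row,''.join('#' if v<70 else '+' if v<110 else '.' for v in hsv[row,325:375,2]))
E
```

```text
cams [0.47211652 0.04608491 1.4267343 ] [ 0.41166956 -0.94429469  0.67650057]
jig ((530.8215942382812, -48.818214416503906), (197.2895050048828, 102.39840698242188), 12.50747299194336) 201
 px ((348.6341247558594, 212.0633087158203), (63.41769790649414, 32.890113830566406), 76.60750579833984)
tray rim ((500.4792785644531, 200.09332275390625), (9.2822265625, 3.091291904449463), 89.37694549560547) 7
 px ((268.5, 222.5), (1.0, 3.0), 90.0)
yellow 376.5 207.0 [ 0.54065897 -0.12464435  0.1       ]
wedge ((518.9481201171875, 23.309406280517578), (15.42436695098877, 33.070072174072266), 44.36125564575195) 23
 px ((325.5000305175781, 216.00003051757812), (4.949747085571289, 10.60660171508789), 45.0)
186 +...++..............................+#+#++++++++++
187 +...++..............................+###++++++++##
188 +...................................++#+++++++++#+
189 +...................................++#++++++++###
190 ++..................................++++#+++++++#+
191 ++...................................+#++++++++#++
192 ++...................................+####++++++++
193 ++.........
[... 1649 characters left out ...]
..........+++++++..+++++..........+#####
224 +++++++++...........+++++++..++++++..........+####
225 ++++++++++..........++++#++...+++++..........+####
226 ++++++++++...........+++#+++..+++++..........++###
227 ++++++++++...........+++++++.++++++...........++##
228 ++++++++++...........++++++++++++++...........+###
229 ++++++++++............+++++++++++++...........+++#
230 +++++++++++...........+++++++++++++...........++++
231 +++++++++++............++++++++++++............+++
232 +++++++++++.............+++++++++++............++#
233 +++++++++++..............+++++++++.............+++
234 ++++++++++++...............++++................++#
235 ++++++++++++...................................++#
```

View pics/m.png

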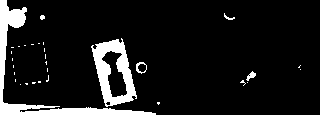

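Run:
```python
from h import *
t=cv2.imread('pics/top0.png')
hsv=cv2.cvtColor(t,cv2.COLOR_BGR2HSV)
white=((hsv[...,2]>150)&(hsv[...,1]<50))
ys,xs=np.nonzero(white[178:232,243:288]); 
W=np.array([onz('top',u+243,v+178,.018)[:2] for u,v in zip(xs,ys)],np.float32)*1000
print('tray',cv2.minAreaRect(W))
a=np.radians(12.5); e=np.array([np.cos(a),np.sin(a)]); c=np.array([.531,-.049])
k=c+.045*e; n=c-.040*e; print('knob',k,'nest',n)
P=lambda p,z:[tuple(np.round(proj(w,[*p,z]),1)) for w in('top','side')]
print('knob .067',P(k,.067),'top .079',P(k,.079),'stone',P(n,.022))
y=np.array([-e[1],e[0]])
for s in(-1,1): print('barend .079',s,P(k+s*.029*y,.079))
for x in(-.1,.1):
  for s in(-.052,.052): print('jig corner',P(c+x*e+s*y,.012))
print('bar px', onz('top',339.4,198.4,.079),onz('top',356.6,194.4,.079))
for nme,u,v,z in(('blue cap',277.4,157,.085),('brown cap',305,151,.125)): print(nme,onz('top',u,v,z))
print('wedge',[onz('top',235+u/5,140+v/5,.01)[:2] for u,v in((397,410),(462,352),(482,378),(417,437))])
```

```text
tray ((558.5459594726562, 212.3129425048828), (121.9521255493164, 103.98670196533203), 8.109910011291504)
knob [ 0.57493332 -0.03926022] nest [ 0.49194816 -0.05765758]
knob .067 [(np.float64(346.4), np.float64(196.5)), (np.float64(321.9), np.float64(282.7))] top .079 [(np.float64(346.7), np.float64(196.2)), (np.float64(321.9), np.float64(278.2))] stone [(np.float64(351.9), np.float64(224.3)), (np.float64(286.9), np.float64(308.2))]
barend .079 -1 [(np.float64(356.2), np.float64(194.0)), (np.float64(327.0), np.float64(284.9))]
barend .079 1 [(np.float64(337.2), np.float64(198.4)), (np.float64(316.9), np.float64(271.7))]
jig corner [(np.float64(372.4), np.float64(239.4)), (np.float64(268.2), np.float64(332.7))]
jig corner [(np.float64(339.8), np.float64(247.1)), (np.float64(254.7), np.float64(305.4))]
jig corner [(np.float64(357.4), np.float64(177.0)), (np.float64(353.7), np.float64(309.9))]
jig corner [(np.float64(325.1), np.float64(184.5)), (np.float64(334.6), np.float64(285.8))]
bar px [ 0.56853031 -0.01751916  0.079     ] [ 0.5799116  -0.06886299  0.079     ]
blue cap [0.69367155 0.16567099 0.085     ]
brown cap [0.70374052 0.08222795 0.125     ]
wedge [array([0.50064124, 0.05809573]), array([0.53634361, 0.01718285]), array([0.5199907 , 0.00491242]), array([0.48372558, 0.04582305])]
```

Run:
```python
from h import *
t=cv2.imread('pics/top0.png'); s=cv2.imread('pics/side0.png')
a=cv2.resize(t[310:400,20:150],(520,360),interpolation=cv2.INTER_CUBIC)
b=cv2.resize(s[10:160,60:200],(336,360),interpolation=cv2.INTER_CUBIC)
b=cv2.resize(s[10:160,100:205],(252,360),interpolation=cv2.INTER_CUBIC)
cv2.imwrite('pics/grip.png',np.hstack([a,b]))
print(proj('top',[.188,.596,.223]),proj('top',[.188,.596,.293]),proj('side',[.188,.596,.223]),proj('side',[.188,.596,.293]),proj('side',[.188,.596,.483]))
```

```text
(np.float64(107.51991322026299), np.float64(343.2714372494154)) (np.float64(94.24603127301413), np.float64(350.3309432007643)) (np.float64(165.13673612449503), np.float64(143.83368743064176)) (np.float64(161.97630543990445), np.float64(122.16302841548791)) (np.float64(152.75046234738713), np.float64(58.90263141957786))
```

View pics/grip.png

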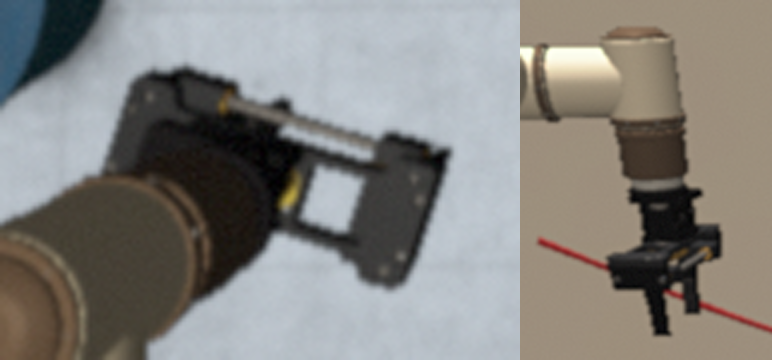

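```bash
cat >> h.py <<'E'
from scipy.spatial.transform import Rotation as Ro
def down(yaw,tilt=0,tiltaxis=None):
    a=np.radians(yaw);c,s=np.cos(a),np.sin(a)
    return np.array([[c,s,0],[s,-c,0],[0,0,-1.]])
def rows(p,R,p1,R1,n,f,dec=1):
    """n equal steps from (p,R) to (p1,R1), rounded; prints rows"""
    w=Ro.from_matrix(R.T@R1).as_rotvec(); out=[]; P=p.copy();Q=R.copy()
    for i in range(1,n+1):
        pt=p+(np.array(p1)-p)*i/n; Rt=R@Ro.from_rotvec(w*i/n).as_matrix()
        d=np.round(Q.T@(pt-P)*100,2); ww=np.round(np.degrees(Ro.from_matrix(Q.T@Rt).as_rotvec()),dec)
        P=P+Q@d/100; Q=Q@Ro.from_rotvec(np.radians(ww)).as_matrix()
        out.append([*(d+0.).tolist(),*(ww+0.).tolist(),f])
    print(str(out).replace(' ','')); print('end',P.round(4)); return P,Q
E
python3 - <<'E'
from h import *
for u,v,z in ((324,280,.079),(354.5,312,.012),(337.5,288.7,.012)): print(onz('side',u,v,z))
rows(np.array([.188,.596,.223]),down(-107.5),[.40,.25,.22],down(-137.5),8,1)
rows(np.array([.40,.25,.22]),down(-137.5),[.576,-.04,.15],down(-167.5),8,1)
E
```

```text
[ 0.57826604 -0.04747353  0.079     ]
[ 0.63982762 -0.08604973  0.012     ]
[0.62178288 0.00999273 0.012     ]
[[3.33,-3.83,0.04,0.0,0.0,3.7,1],[3.07,-4.03,0.03,0.0,0.0,3.8,1],[2.8,-4.23,0.04,0.0,0.0,3.8,1],[2.51,-4.41,0.04,0.0,0.0,3.7,1],[2.23,-4.56,0.04,0.0,0.0,3.7,1],[1.92,-4.69,0.03,0.0,0.0,3.8,1],[1.61,-4.81,0.04,0.0,0.0,3.7,1],[1.3,-4.9,0.04,0.0,0.0,3.8,1]]
end [0.4  0.25 0.22]
[[0.83,-4.16,0.88,0.0,0.0,3.8,1],[0.55,-4.2,0.87,0.0,0.0,3.7,1],[0.27,-4.23,0.88,0.0,0.0,3.8,1],[0.0,-4.24,0.87,0.0,0.0,3.7,1],[-0.28,-4.24,0.88,0.0,0.0,3.8,1],[-0.56,-4.2,0.87,0.0,0.0,3.7,1],[-0.82,-4.16,0.87,0.0,0.0,3.8,1],[-1.1,-4.09,0.88,0.0,0.0,3.7,1]]
end [ 0.5759 -0.04    0.15  ]
```

move_arm([
  [[3.3,-3.8,0,0,0,3.7,1],[3.1,-4.0,0,0,0,3.8,1],[2.8,-4.2,0,0,0,3.8,1],[2.5,-4.4,0,0,0,3.7,1],[2.2,-4.6,0,0,0,3.7,1],[1.9,-4.7,0,0,0,3.8,1],[1.6,-4.8,0,0,0,3.7,1],[1.3,-4.9,0,0,0,3.8,1],[0.8,-4.2,0.2,0,0,3.8,1],[0.55,-4.2,0.2,0,0,3.7,1],[0.3,-4.2,0.2,0,0,3.8,1],[0,-4.2,0.2,0,0,3.7,1]],
])

```text
time_s: 1.6
tcp_pos: [0.4877, 0.1051, 0.2142]
ee_rot: [[-0.888, -0.46, -0.001], [-0.46, 0.888, -0.0], [0.001, 0.0, -1.0]]
wrist_force: [-0.0, -0.6, 0.2]
gripper_width: 0.998
```

move_arm([
  [[-0.3,-4.2,1,0,0,3.8,1],[-0.6,-4.2,1,0,0,3.7,1],[-0.8,-4.2,1,0,0,3.8,1],[-1.1,-4.1,1,0,0,3.7,1],[0,0,0,0,0,0,1],[0,0,0,0,0,0,1]],
])

```text
time_s: 2.35
tcp_pos: [0.5754, -0.0383, 0.1742]
ee_rot: [[-0.976, -0.217, -0.001], [-0.217, 0.976, 0.0], [0.001, 0.0, -1.0]]
wrist_force: [0.5, 0.7, 1.0]
gripper_width: 0.996
```

Run:
```python
from station import r
from h import *
s=r.sense(); print(s['time_s'],s['tcp_pos'],s['ee_rot'],s['joints'],s['wrist_force'])
for n in ('top','side'):
    c=r.capture(n); cv2.imwrite(f'pics/{n}1.png',c['color'])
    print(proj(n,s['tcp_pos']))
t=cv2.imread('pics/top1.png'); q=cv2.imread('pics/side1.png')
a=cv2.resize(t[150:250,300:400],(500,500),interpolation=cv2.INTER_CUBIC)
b=cv2.resize(q[230:330,260:320+40],(500,500),interpolation=cv2.INTER_CUBIC)
cv2.imwrite('pics/z1.png',cv2.resize(np.hstack([a,b]),(800,400)))
```

```text
2.35 [ 0.57542341 -0.03832664  0.17416233] [[-9.76160414e-01 -2.17047859e-01 -1.03624528e-03]
 [-2.17047984e-01  9.76160936e-01  8.69238583e-06]
 [ 1.00965549e-03  2.33400111e-04 -9.99999463e-01]] [ 1.22690159e+01  1.96340124e+01 -1.05378854e+01 -1.51479700e-02
 -5.98860136e+01  2.74296355e-01] [0.47362499 0.68751746 0.99481846]
(np.float64(348.4768341714075), np.float64(193.36087663111627))
(np.float64(321.721485730505), np.float64(240.50555644494642))
```

View pics/z1.png

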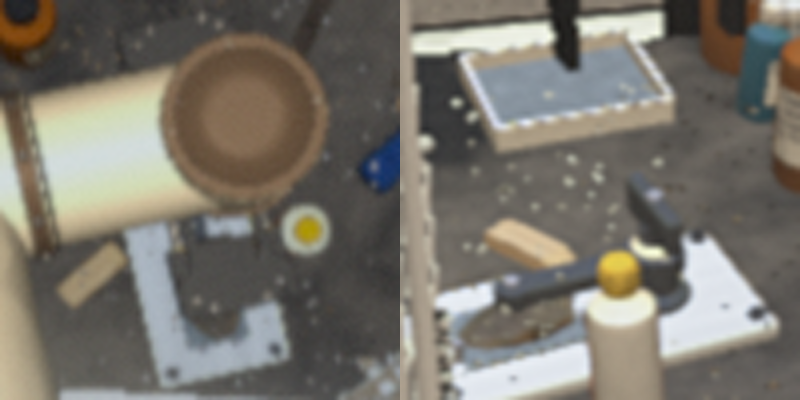

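Run:
```python
from h import *
q=cv2.imread('pics/side1.png')
cv2.imwrite('pics/z1b.png',cv2.resize(q[150:320,230:400],(680,680),interpolation=cv2.INTER_CUBIC)[:600])
a=np.radians(12.5);e=np.array([np.cos(a),np.sin(a),0])
for s in(-.0435,-.0585,.0435,.0585): print(s,proj('side',np.array([.5754,-.0383,.1742])+s*e))
```

```text
-0.0435 (np.float64(302.8753011972056), np.float64(244.40391588062658))
-0.0585 (np.float64(296.2548002188122), np.float64(245.78142020009557))
0.0435 (np.float64(340.01475374535414), np.float64(236.67644080362672))
0.0585 (np.float64(346.20909096481904), np.float64(235.38760687641974))
```

View pics/z1b.png

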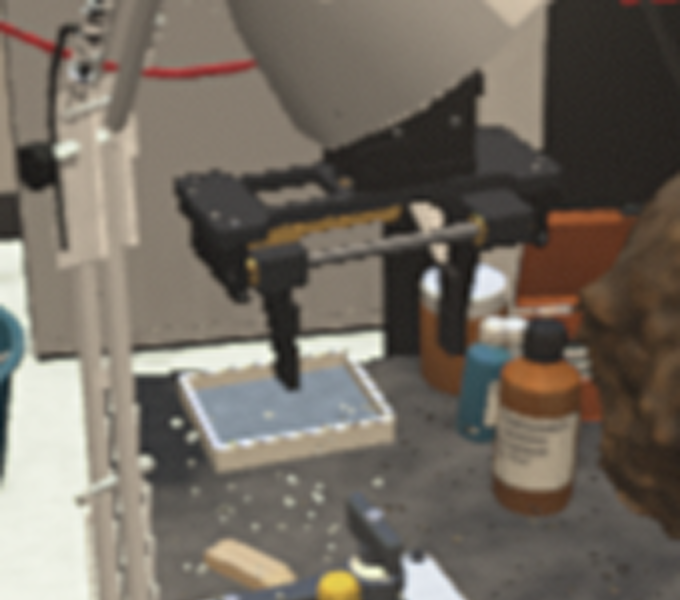

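move_arm([
  [[-0.1,-0.2,3.5,0,0,0,1],[0,0,3.5,0,0,0,1],[0,0,3,0,0,0,1],[0,0,2.3,0,0,0,1],[0,0,0,0,0,0,1],[0,0,0,0,0,0,0]],
])

```text
time_s: 3.2
tcp_pos: [0.5781, -0.0394, 0.0529]
ee_rot: [[-0.976, -0.219, 0.002], [-0.219, 0.976, 0.0], [-0.002, -0.0, -1.0]]
wrist_force: [0.2, 0.2, 0.6]
gripper_width: 0.95
```

move_arm([
  [[0,0,0,0,0,0,-1],[0,0,0,0,0,0,-1],[0,0,0,0,0,0,-1],[0,0,0,0,0,0,-1],[0,0,0,0,0,0,-1],[0,0,0,0,0,0,-1]],
])

```text
time_s: 3.95
tcp_pos: [0.5772, -0.0402, 0.0515]
ee_rot: [[-0.976, -0.217, -0.0], [-0.217, 0.976, -0.0], [0.0, 0.0, -1.0]]
wrist_force: [-0.6, 0.0, 0.1]
gripper_width: 0.286
```

move_arm([
  [[0,0,0,0,0,0,-1],[0,0,0,0,0,0,-1],[0,0,0,0,0,0,-1],[0,0,0,0,0,0,-1]],
])

```text
time_s: 4.45
tcp_pos: [0.5774, -0.0401, 0.0513]
ee_rot: [[-0.976, -0.217, 0.0], [-0.217, 0.976, 0.0], [-0.0, 0.0, -1.0]]
wrist_force: [1.8, -0.5, -3.4]
gripper_width: 0.193
```

Run:
```python
from station import r
s=r.sense(); print({k:s[k] for k in('time_s','tcp_pos','wrist_force','moment','gripper_width')}, s['ee_rot'][:,0])
```

```text
{'time_s': 4.45, 'tcp_pos': array([ 0.57737019, -0.04011855,  0.05134103]), 'wrist_force': array([ 1.77604451, -0.47528828, -3.39544204]), 'moment': array([-0.03413404, -0.49101273, -0.05529152]), 'gripper_width': 0.19305640420406328} [-9.76189915e-01 -2.16917558e-01 -1.50980397e-04]
```

move_arm([
  [[0,0,0,0,0,0,-1],[0,0,0,0,0,0,-1],[0,0,0,0,0,0,-1],[0,0,0,0,0,0,-1]],
])

```text
time_s: 4.95
tcp_pos: [0.5774, -0.0401, 0.0514]
ee_rot: [[-0.976, -0.217, 0.0], [-0.217, 0.976, 0.0], [-0.0, 0.0, -1.0]]
wrist_force: [2.7, 0.2, -4.6]
gripper_width: 0.192
```

```bash
cat > st.py <<'E'
from station import r
import numpy as np
s=r.sense(); R=s['ee_rot']; print('t',s['time_s'],'p',s['tcp_pos'].round(4),'F',s['wrist_force'].round(1),'M',s['moment'].round(3),'g',round(s['gripper_width'],3),'yaw',np.degrees(np.arctan2(R[1,0],R[0,0])).round(2),'z',R[:,2].round(3),'J',np.round(s['joints'],1))
E
python3 st.py
```

```text
t 4.95 p [ 0.5774 -0.0401  0.0514] F [ 2.7  0.2 -4.6] M [-0.04  -0.803 -0.029] g 0.192 yaw -167.47 z [ 0.  0. -1.] J [ 12.1  27.7 -18.2  -0.  -44.1   0.5]
```

move_arm([
  [[0,0,0,0,0,0,-0.3],[0,0,0,0,0,0,-0.3],[0,0,-0.6,0,0,0,-0.3],[0,0,0,0,0,0,-1],[0,0,0,0,0,0,-1],[0,0,0,0,0,0,-1],[0,0,0,0,0,0,-1],[0,0,0,0,0,0,-1]],
])

```text
time_s: 5.95
tcp_pos: [0.5774, -0.0401, 0.0577]
ee_rot: [[-0.976, -0.217, 0.0], [-0.217, 0.976, -0.0], [-0.0, -0.0, -1.0]]
wrist_force: [-0.4, 0.2, 2.7]
gripper_width: 0.149
```

```bash
python3 st.py
```

```text
t 5.95 p [ 0.5774 -0.0401  0.0577] F [-0.4  0.2  2.7] M [ 0.238 -0.013  0.046] g 0.149 yaw -167.46 z [ 0. -0. -1.] J [ 12.1  27.2 -17.9   0.  -44.9   0.5]
```

move_arm([
  [[0,0,0,0,0,-4,-1],[0,0,0,0,0,-4,-1],[0,0,0,0,0,-4,-1],[0,0,0,0,0,-3,-1],[0,0,0,0,0,0,-1]],
])

```text
time_s: 6.58
tcp_pos: [0.5774, -0.0397, 0.0577]
ee_rot: [[-0.888, -0.46, 0.001], [-0.46, 0.888, 0.001], [-0.001, 0.001, -1.0]]
wrist_force: [-0.9, 2.6, 2.2]
gripper_width: 0.17
```

```bash
python3 st.py
```

```text
t 6.575 p [ 0.5774 -0.0397  0.0577] F [-0.9  2.6  2.2] M [ 0.802  0.024 -0.701] g 0.17 yaw -152.64 z [ 0.001  0.001 -1.   ] J [ 12.1  27.2 -17.9  -0.1 -44.9  15.3]
```

move_arm([
  [[0,0,0,0,0,5,-1],[0,0,0,0,0,5,-1],[0,0,0,0,0,5,-1],[0,0,0,0,0,5,-1],[0,0,0,0,0,5,-1],[0,0,0,0,0,5,-1],[0,0,0,0,0,0,-1]],
])

```text
time_s: 7.45
tcp_pos: [0.5773, -0.0397, 0.0577]
ee_rot: [[-0.999, 0.038, -0.0], [0.038, 0.999, -0.001], [0.0, -0.001, -1.0]]
wrist_force: [-0.4, 2.9, 2.9]
gripper_width: 0.184
```

```bash
python3 st.py
```

```text
t 7.45 p [ 0.5773 -0.0397  0.0577] F [-0.4  2.9  2.9] M [0.959 0.313 0.981] g 0.184 yaw 177.82 z [-0.    -0.001 -1.   ] J [ 12.1  27.2 -17.9   0.1 -44.9 -14.3]
```

move_arm([
  [[0,0,0,0,0,-5,-1],[0,0,0,0,0,-5,-1],[0,0,0,0,0,-5,-1],[0,0,0,0,0,-5,-1],[0,0,0,0,0,-5,-1],[0,0,0,0,0,-5,-1],[0,0,0,0,0,0,-1]],
])

```text
time_s: 8.32
tcp_pos: [0.5774, -0.0399, 0.0575]
ee_rot: [[-0.888, -0.459, 0.001], [-0.459, 0.888, 0.001], [-0.001, 0.001, -1.0]]
wrist_force: [0.8, 2.7, 2.2]
gripper_width: 0.171
```

```bash
python3 st.py
```

```text
t 8.325 p [ 0.5774 -0.0399  0.0575] F [0.8 2.7 2.2] M [ 0.893 -0.121 -0.766] g 0.171 yaw -152.67 z [ 0.001  0.001 -1.   ] J [ 12.   27.2 -17.9  -0.1 -44.8  15.3]
```

Still stopped anticlockwise (−0.77 N m). Next pair of half-swings.

move_arm([
  [[0,0,0,0,0,5,-1],[0,0,0,0,0,5,-1],[0,0,0,0,0,5,-1],[0,0,0,0,0,5,-1],[0,0,0,0,0,5,-1],[0,0,0,0,0,5,-1],[0,0,0,0,0,0,-1]],
])

```text
time_s: 9.2
tcp_pos: [0.5773, -0.0398, 0.0576]
ee_rot: [[-0.999, 0.038, -0.0], [0.038, 0.999, -0.001], [0.0, -0.001, -1.0]]
wrist_force: [-0.7, 3.7, 2.8]
gripper_width: 0.181
```

move_arm([
  [[0,0,0,0,0,-5,-1],[0,0,0,0,0,-5,-1],[0,0,0,0,0,-5,-1],[0,0,0,0,0,-5,-1],[0,0,0,0,0,-5,-1],[0,0,0,0,0,-5,-1],[0,0,0,0,0,0,-1]],
])

```text
time_s: 10.07
tcp_pos: [0.5776, -0.0404, 0.0575]
ee_rot: [[-0.889, -0.458, 0.001], [-0.458, 0.889, 0.001], [-0.001, 0.0, -1.0]]
wrist_force: [1.1, 1.2, 0.5]
gripper_width: 0.175
```

```bash
python3 st.py
```

```text
t 10.075 p [ 0.5776 -0.0404  0.0575] F [1.1 1.2 0.5] M [ 0.326 -0.371 -0.842] g 0.175 yaw -152.72 z [ 0.001  0.001 -1.   ] J [ 12.   27.2 -17.9  -0.  -44.8  15.3]
```

move_arm([
  [[0,0,0,0,0,5,-1],[0,0,0,0,0,5,-1],[0,0,0,0,0,5,-1],[0,0,0,0,0,5,-1],[0,0,0,0,0,5,-1],[0,0,0,0,0,5,-1],[0,0,0,0,0,0,-1]],
])

```text
time_s: 10.95
tcp_pos: [0.5773, -0.0399, 0.0576]
ee_rot: [[-0.999, 0.039, -0.0], [0.039, 0.999, -0.001], [0.0, -0.001, -1.0]]
wrist_force: [0.1, 2.1, 1.6]
gripper_width: 0.182
```

move_arm([
  [[0,0,0,0,0,-5,-1],[0,0,0,0,0,-5,-1],[0,0,0,0,0,-5,-1],[0,0,0,0,0,-5,-1],[0,0,0,0,0,-5,-1],[0,0,0,0,0,-5,-1],[0,0,0,0,0,0,-1]],
])

```text
time_s: 11.82
tcp_pos: [0.5774, -0.04, 0.0574]
ee_rot: [[-0.889, -0.459, 0.001], [-0.459, 0.889, 0.001], [-0.001, 0.001, -1.0]]
wrist_force: [1.0, 3.5, 1.1]
gripper_width: 0.174
```

```bash
python3 st.py
```

```text
t 11.825 p [ 0.5774 -0.04    0.0574] F [1.  3.5 1.1] M [ 1.004 -0.284 -0.811] g 0.174 yaw -152.71 z [ 0.001  0.001 -1.   ] J [ 12.   27.2 -17.9  -0.1 -44.8  15.3]
```

Run:
```python
from station import r
from h import *
for n in ('top','side'):
    c=r.capture(n); cv2.imwrite(f'pics/{n}2.png',c['color'])
t=cv2.imread('pics/top2.png'); q=cv2.imread('pics/side2.png')
a=cv2.resize(t[160:250,310:380],(420,540),interpolation=cv2.INTER_CUBIC)
b=cv2.resize(q[240:300,290:360-10],(380,380),interpolation=cv2.INTER_CUBIC); b=np.vstack([b,np.zeros((160,380,3),np.uint8)])
cv2.imwrite('pics/z2.png',np.hstack([a,b]))
```

```text
(no output)
```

View pics/z2.png

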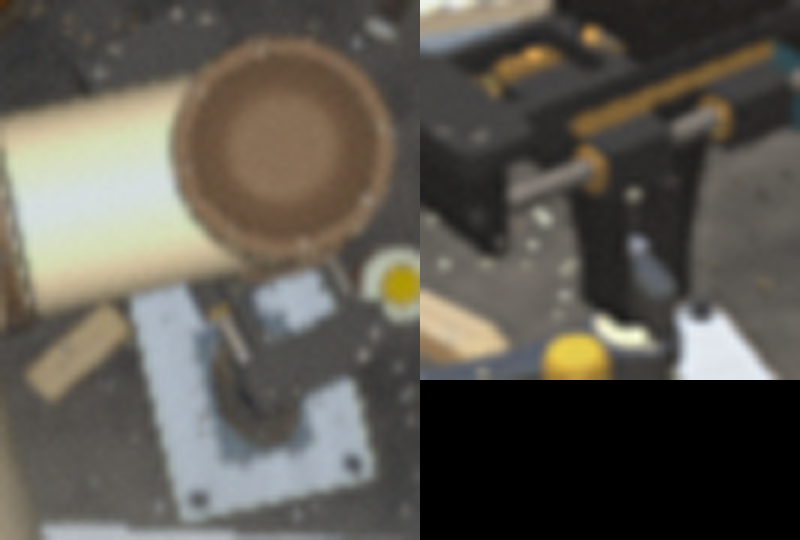

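move_arm([
  [[0,0,0,0,0,-3,-1],[0,0,0,0,0,-3,-1],[0,0,0,0,0,-2,-1],[0,0,0,0,0,0,-1]],
])

```text
time_s: 12.42
tcp_pos: [0.5775, -0.0404, 0.0574]
ee_rot: [[-0.815, -0.58, 0.001], [-0.58, 0.815, 0.0], [-0.001, -0.0, -1.0]]
wrist_force: [3.6, 0.8, -1.1]
gripper_width: 0.198
```

```bash
python3 st.py
```

```text
t 12.425 p [ 0.5775 -0.0404  0.0574] F [ 3.6  0.8 -1.1] M [ 0.208 -0.756 -1.29 ] g 0.198 yaw -144.57 z [ 0.001  0.    -1.   ] J [ 12.   27.2 -17.9   0.  -44.8  23.4]
```

Run:
```python
from station import r
from h import *
for n in ('side',):
    c=r.capture(n); cv2.imwrite(f'pics/{n}3.png',c['color'])
L=[cv2.resize(cv2.imread(f'pics/side{i}.png')[262:307,305:345],(400,450),interpolation=cv2.INTER_CUBIC) for i in (1,3)]
cv2.imwrite('pics/z3.png',np.hstack(L))
a=np.radians(12.5)
for th in(-.2,0,.1,.2):
    y=np.array([-np.sin(a+th),np.cos(a+th),0])
    u,v=proj('side',np.array([.577,-.040,.079])-.029*y); print(th,u,v,((u-305)*10,(v-262)*10))
```

```text
-0.2 325.49639014145606 285.40321548545353 (np.float64(204.9639014145606), np.float64(234.0321548545353))
0 328.0213053838521 284.95201484631036 (np.float64(230.2130538385211), np.float64(229.52014846310362))
0.1 329.2072595162594 284.62284323479633 (np.float64(242.07259516259398), np.float64(226.22843234796335))
0.2 330.3253706907947 284.22932924296066 (np.float64(253.25370690794728), np.float64(222.2932924296066))
```

View pics/z3.png

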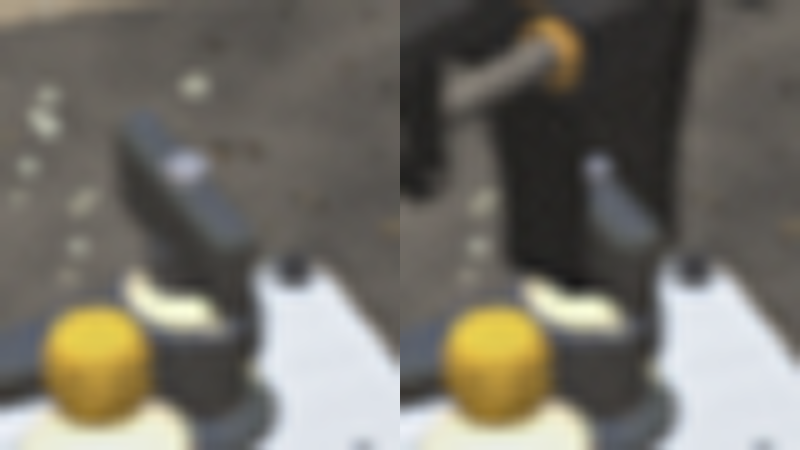

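move_arm([
  [[0,0,0,0,0,8,-1],[0,0,0,0,0,8,-1],[0,0,0,0,0,8,-1],[0,0,0,0,0,8,-1],[0,0,0,0,0,8,-1],[0,0,0,0,0,5,-1],[0,0,0,0,0,0,-1],[0,0,0,0,0,0,-1]],
])

```text
time_s: 13.48
tcp_pos: [0.5773, -0.0399, 0.0578]
ee_rot: [[-0.987, 0.16, 0.0], [0.16, 0.987, -0.001], [-0.0, -0.001, -1.0]]
wrist_force: [0.6, 2.4, 1.0]
gripper_width: 0.209
```

```bash
python3 st.py
python3 - <<'E'
from station import r
from h import *
for n in ('side',):
    c=r.capture(n); cv2.imwrite(f'pics/{n}4.png',c['color'])
L=[cv2.resize(cv2.imread(f'pics/side{i}.png')[262:307,305:345],(400,450),interpolation=cv2.INTER_CUBIC) for i in (3,4)]
cv2.imwrite('pics/z4.png',np.hstack(L))
E
```

```text
t 13.475 p [ 0.5773 -0.0399  0.0578] F [0.6 2.4 1. ] M [ 0.924 -0.266  1.183] g 0.209 yaw 170.82 z [ 0.    -0.001 -1.   ] J [ 12.1  27.2 -17.9   0.1 -44.9 -21.3]
```

View pics/z4.png

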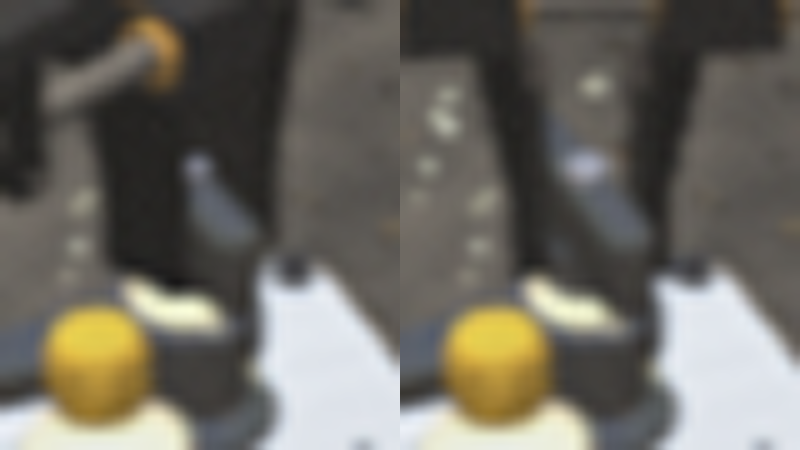

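move_arm([
  [[0,0,0,0,0,0,0.3],[0,0,0,0,0,0,0.3],[0,0,0,0,0,0,0.3],[0,0,0,0,0,0,0.3]],
])

```text
time_s: 14.02
tcp_pos: [0.5769, -0.0405, 0.0574]
ee_rot: [[-0.986, 0.166, -0.001], [0.166, 0.986, -0.0], [0.001, -0.0, -1.0]]
wrist_force: [-0.2, -1.0, 0.7]
gripper_width: 0.569
```

```bash
python3 st.py
python3 - <<'E'
from station import r
from h import *
for n in ('side',):
    c=r.capture(n); cv2.imwrite(f'pics/{n}5.png',c['color'])
L=[cv2.resize(cv2.imread(f'pics/side{i}.png')[262:307,305:345],(400,450),interpolation=cv2.INTER_CUBIC) for i in (1,5)]
cv2.imwrite('pics/z5.png',np.hstack(L))
E
```

```text
t 14.025 p [ 0.5769 -0.0405  0.0574] F [-0.2 -1.   0.7] M [ 0.084 -0.063  0.029] g 0.569 yaw 170.47 z [-0.001 -0.    -1.   ] J [ 12.   27.2 -17.9  -0.  -44.9 -21.5]
```

View pics/z5.png

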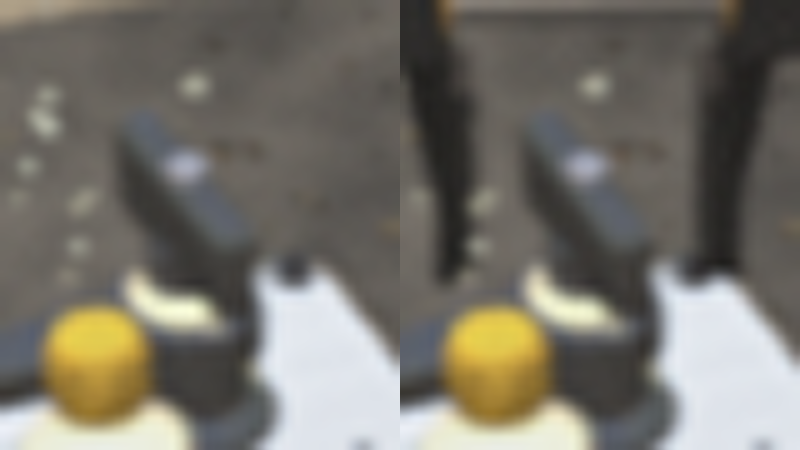

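```bash
python3 - <<'E'
from h import *
a=np.radians(12.5);y=np.array([-np.sin(a),np.cos(a),0]);e=np.array([np.cos(a),np.sin(a),0]);k=np.array([.577,-.040,0])
Z=lambda p:tuple(((np.array(proj('side',p))-[305,262])*10).round())
for z in(.045,.047,.055,.067,.079): print(z,'far',Z(k+.029*y+[0,0,z]),'c',Z(k+[0,0,z]),'near',Z(k-.029*y+[0,0,z]), 'r14 near',Z(k-.014*y+[0,0,z]),'nearR',Z(k-.029*y+.006*e+[0,0,z]))
E
python3 - <<'E'
import cv2,numpy as np
q=cv2.imread('pics/side1.png')[255:315,295:355]
cv2.imwrite('pics/z6.png',cv2.convertScaleAbs(cv2.resize(q,(600,600),interpolation=cv2.INTER_LANCZOS4),alpha=1.6,beta=10))
E
```

```text
0.045 far (np.float64(130.0), np.float64(223.0)) c (np.float64(179.0), np.float64(290.0)) near (np.float64(230.0), np.float64(359.0)) r14 near (np.float64(204.0), np.float64(323.0)) nearR (np.float64(255.0), np.float64(352.0))
0.047 far (np.float64(130.0), np.float64(216.0)) c (np.float64(179.0), np.float64(282.0)) near (np.float64(230.0), np.float64(351.0)) r14 near (np.float64(204.0), np.float64(315.0)) nearR (np.float64(255.0), np.float64(345.0))
0.055 far (np.float64(130.0), np.float64(187.0)) c (np.float64(179.0), np.float64(253.0)) near (np.float64(230.0), np.float64(321.0)) r14 near (np.float64(203.0), np.float64(285.0)) nearR (np.float64(255.0), np.float64(315.0))
0.067 far (np.float64(129.0), np.float64(143.0)) c (np.float64(179.0), np.float64(208.0)) near (np.float64(230.0), np.float64(276.0)) r14 near (np.float64(203.0), np.float64(240.0)) nearR (np.float64(255.0), np.float64(269.0))
0.079 far (np.float64(129.0), np.float64(98.0)) c (np.float64(178.0), np.float64(162.0)) near (np.float64(230.0), np.float64(230.0)) r14 near (np.float64(203.0), np.float64(194.0)) nearR (np.float64(255.0), np.float64(223.0))
```

View pics/z6.png

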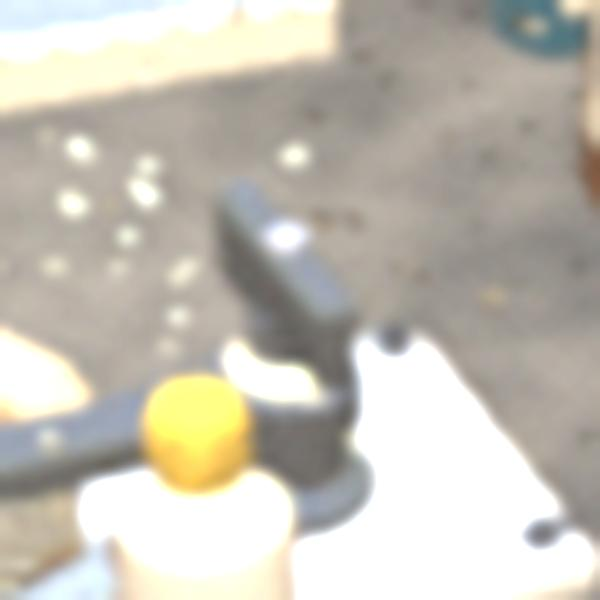

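Run:
```python
from h import *
def g(i): return cv2.cvtColor(cv2.imread(f'pics/side{i}.png'),cv2.COLOR_BGR2GRAY).astype(np.float32)
def sh(i,j,box):
    x0,y0,x1,y1=box; A=cv2.resize(g(i)[y0-4:y1+4,x0-4:x1+4],None,fx=8,fy=8,interpolation=cv2.INTER_CUBIC); T=cv2.resize(g(j)[y0-4:y1+4,x0-4:x1+4],None,fx=8,fy=8,interpolation=cv2.INTER_CUBIC)[32:-32,32:-32]
    m=cv2.matchTemplate(A,T,cv2.TM_CCOEFF_NORMED); _,mx,_,l=cv2.minMaxLoc(m); return (l[0]-32)/8,(l[1]-32)/8,round(mx,3)
boxes={'near':(324,281,334,292),'far':(315,270,321,280),'ref eye':(320,295,334,306),'dot':(320,276,327,281)}
for i,j in((0,1),(1,3),(1,4),(1,5)):
    print(i,j,{k:sh(j,i,b) for k,b in boxes.items()})
```

```text
0 1 {'near': (0.0, 0.0, 1.0), 'far': (0.0, 0.0, 0.998), 'ref eye': (0.0, 0.0, 1.0), 'dot': (0.0, 0.0, 0.999)}
1 3 {'near': (0.375, 0.375, 0.889), 'far': (-2.125, -3.625, 0.589), 'ref eye': (0.0, 0.0, 1.0), 'dot': (1.375, 0.25, 0.834)}
1 4 {'near': (0.375, 0.75, 0.876), 'far': (-1.75, -4.0, 0.439), 'ref eye': (0.0, 0.0, 1.0), 'dot': (0.0, 0.0, 0.992)}
1 5 {'near': (-0.125, 0.0, 0.99), 'far': (0.375, 0.125, 0.986), 'ref eye': (0.0, 0.0, 1.0), 'dot': (0.0, 0.0, 0.999)}
```

move_arm([
  [[0,0,-0.5,0,0,-8,0],[0,0,0,0,0,-8,0],[0,0,0,0,0,-6,-0.4],[0,0,0,0,0,0,-1],[0,0,0,0,0,0,-1],[0,0,0,0,0,0,-1],[0,0,0,0,0,0,-1],[0,0,0,0,0,0,-1]],
])

```text
time_s: 15.08
tcp_pos: [0.5774, -0.0401, 0.0625]
ee_rot: [[-0.976, -0.216, 0.0], [-0.216, 0.976, 0.0], [-0.0, 0.0, -1.0]]
wrist_force: [1.5, -0.0, -1.1]
gripper_width: 0.131
```

```bash
python3 st.py
```

```text
t 15.075 p [ 0.5774 -0.0401  0.0625] F [ 1.5 -0.  -1.1] M [ 0.036 -0.264 -0.203] g 0.131 yaw -167.5 z [ 0.  0. -1.] J [ 12.1  26.9 -17.6  -0.  -45.5   0.5]
```

move_arm([
  [[0,0,0,0,0,-2,-1],[0,0,0,0,0,-2,-1],[0,0,0,0,0,0,-1]],
])

```text
time_s: 15.45
tcp_pos: [0.5774, -0.0402, 0.0625]
ee_rot: [[-0.959, -0.284, 0.0], [-0.284, 0.959, 0.0], [-0.0, 0.0, -1.0]]
wrist_force: [0.1, -0.6, -1.0]
gripper_width: 0.14
```

```bash
python3 st.py
```

```text
t 15.45 p [ 0.5774 -0.0402  0.0625] F [ 0.1 -0.6 -1. ] M [-0.07  -0.417 -0.69 ] g 0.14 yaw -163.5 z [ 0.  0. -1.] J [ 12.   26.9 -17.6  -0.  -45.5   4.5]
```

move_arm([
  [[0,0,0,0,0,-2,-1],[0,0,0,0,0,-2,-1],[0,0,0,0,0,0,-1]],
])

```text
time_s: 15.82
tcp_pos: [0.5774, -0.0401, 0.0625]
ee_rot: [[-0.936, -0.351, 0.0], [-0.351, 0.936, 0.0], [-0.0, -0.0, -1.0]]
wrist_force: [1.8, -0.9, -1.3]
gripper_width: 0.151
```

```bash
python3 st.py
```

```text
t 15.825 p [ 0.5774 -0.0401  0.0625] F [ 1.8 -0.9 -1.3] M [-0.24  -0.601 -0.81 ] g 0.151 yaw -159.45 z [ 0.  0. -1.] J [ 12.1  26.9 -17.6   0.  -45.5   8.5]
```

move_arm([
  [[0,0,0,0,0,-4,-1],[0,0,0,0,0,-4,-1],[0,0,0,0,0,0,-1]],
])

```text
time_s: 16.2
tcp_pos: [0.5774, -0.0403, 0.0625]
ee_rot: [[-0.879, -0.476, 0.0], [-0.476, 0.879, 0.0], [-0.0, -0.0, -1.0]]
wrist_force: [2.0, -3.0, -1.5]
gripper_width: 0.18
```

```bash
python3 st.py
```

```text
t 16.2 p [ 0.5774 -0.0403  0.0625] F [ 2.  -3.  -1.5] M [-0.57  -0.804 -1.021] g 0.18 yaw -151.56 z [ 0.  0. -1.] J [ 12.   26.9 -17.6   0.  -45.5  16.4]
```

move_arm([
  [[0,0,0,0,0,-4,-1],[0,0,0,0,0,-4,-1],[0,0,0,0,0,0,-1]],
])

```text
time_s: 16.58
tcp_pos: [0.5775, -0.0403, 0.0625]
ee_rot: [[-0.805, -0.593, 0.001], [-0.593, 0.805, 0.0], [-0.001, -0.0, -1.0]]
wrist_force: [2.4, -2.5, -3.4]
gripper_width: 0.197
```

```bash
python3 st.py
python3 - <<'E'
from station import r
from h import *
c=r.capture('side'); cv2.imwrite('pics/side6.png',c['color'])
L=[cv2.resize(cv2.imread(f'pics/side{i}.png')[262:307,305:345],(400,450),interpolation=cv2.INTER_CUBIC) for i in (1,6)]
cv2.imwrite('pics/z6.png',np.hstack(L))
E
```

```text
t 16.575 p [ 0.5775 -0.0403  0.0625] F [ 2.4 -2.5 -3.4] M [-0.689 -0.885 -1.221] g 0.197 yaw -143.63 z [ 0.001  0.    -1.   ] J [ 12.   26.9 -17.6  -0.  -45.5  24.3]
```

View pics/z6.png

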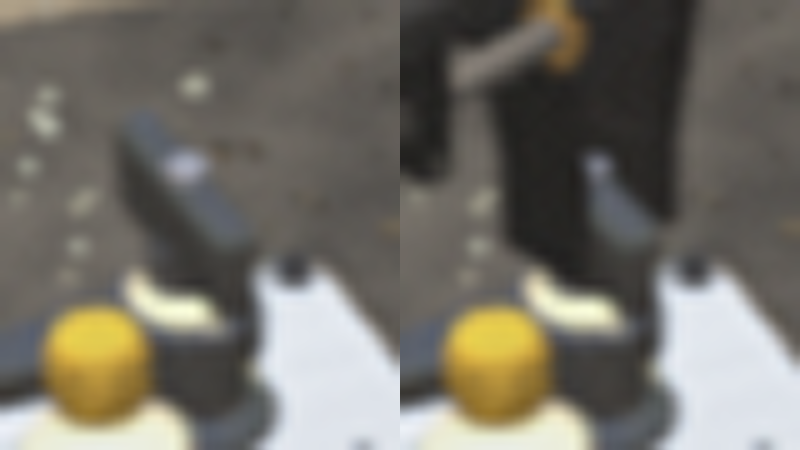

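move_arm([
  [[0,0,0,0,0,-4,-1],[0,0,0,0,0,-4,-1],[0,0,0,0,0,-4,-1],[0,0,0,0,0,0,-1]],
])

```text
time_s: 17.12
tcp_pos: [0.5773, -0.0394, 0.0625]
ee_rot: [[-0.663, -0.748, 0.0], [-0.748, 0.663, 0.001], [-0.001, 0.0, -1.0]]
wrist_force: [2.7, 2.8, -1.6]
gripper_width: 0.216
```

```bash
python3 st.py
```

```text
t 17.125 p [ 0.5773 -0.0394  0.0625] F [ 2.7  2.8 -1.6] M [ 0.564 -0.63  -1.016] g 0.216 yaw -131.55 z [ 0.     0.001 -1.   ] J [ 12.1  26.9 -17.6  -0.1 -45.5  36.4]
```

move_arm([
  [[0,0,0,0,0,0,0],[0,0,0,0,0,0,0],[0,0,0,0,0,0,0]],
])

```text
time_s: 17.5
tcp_pos: [0.5767, -0.0403, 0.0626]
ee_rot: [[-0.661, -0.75, -0.001], [-0.75, 0.661, -0.001], [0.001, 0.0, -1.0]]
wrist_force: [-0.5, 0.0, 0.3]
gripper_width: 0.457
```

```bash
python3 st.py
python3 - <<'E'
from station import r
from h import *
c=r.capture('side'); cv2.imwrite('pics/side7.png',c['color'])
def g(i): return cv2.cvtColor(cv2.imread(f'pics/side{i}.png'),cv2.COLOR_BGR2GRAY).astype(np.float32)
def sh(i,j,box):
    x0,y0,x1,y1=box; A=cv2.resize(g(i)[y0-4:y1+4,x0-4:x1+4],None,fx=8,fy=8,interpolation=cv2.INTER_CUBIC); T=cv2.resize(g(j)[y0-4:y1+4,x0-4:x1+4],None,fx=8,fy=8,interpolation=cv2.INTER_CUBIC)[32:-32,32:-32]
    m=cv2.matchTemplate(A,T,cv2.TM_CCOEFF_NORMED); _,mx,_,l=cv2.minMaxLoc(m); return (l[0]-32)/8,(l[1]-32)/8,round(mx,3)
boxes={'near':(324,281,334,292),'far':(315,270,321,280),'dot':(320,276,327,281)}
for i,j in((1,5),(1,7)): print(i,j,{k:sh(j,i,b) for k,b in boxes.items()})
L=[cv2.resize(cv2.imread(f'pics/side{i}.png')[262:307,305:345],(400,450),interpolation=cv2.INTER_CUBIC) for i in (1,7)]
cv2.imwrite('pics/z7.png',np.hstack(L))
E
```

```text
t 17.5 p [ 0.5767 -0.0403  0.0626] F [-0.5  0.   0.3] M [0.033 0.051 0.015] g 0.457 yaw -131.4 z [-0.001 -0.001 -1.   ] J [ 12.1  26.8 -17.7   0.  -45.6  36.5]
1 5 {'near': (-0.125, 0.0, 0.99), 'far': (0.375, 0.125, 0.986), 'dot': (0.0, 0.0, 0.999)}
1 7 {'near': (1.75, 0.5, 0.857), 'far': (-2.875, 3.125, 0.483), 'dot': (0.25, 0.125, 0.888)}
```

View pics/z7.png

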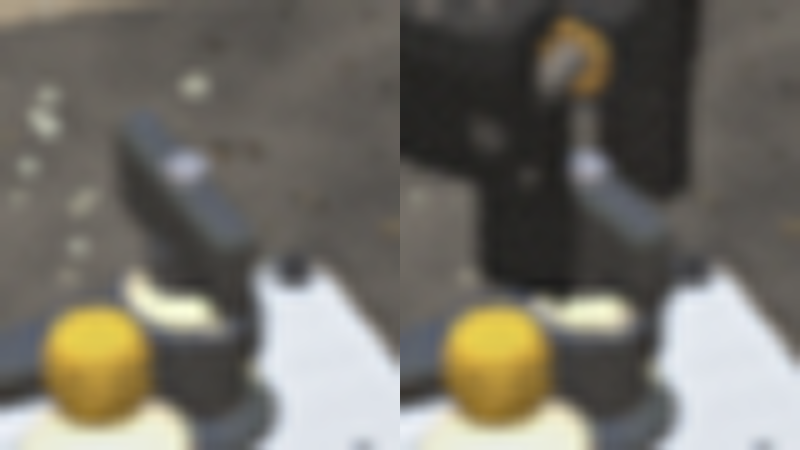

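move_arm([
  [[0,0,0,0,0,8,0],[0,0,0,0,0,8,-0.3],[0,0,0,0,0,8,-1],[0,0,0,0,0,0,-1],[0,0,0,0,0,0,-1],[0,0,0,0,0,0,-1],[0,0,0,0,0,0,-1]],
])

```text
time_s: 18.42
tcp_pos: [0.5776, -0.04, 0.0626]
ee_rot: [[-0.91, -0.416, 0.001], [-0.416, 0.91, 0.0], [-0.001, -0.0, -1.0]]
wrist_force: [1.9, 0.7, -1.0]
gripper_width: 0.134
```

```bash
python3 st.py
```

```text
t 18.425 p [ 0.5776 -0.04    0.0626] F [ 1.9  0.7 -1. ] M [ 0.211 -0.359 -0.157] g 0.134 yaw -155.44 z [ 0.001  0.    -1.   ] J [ 12.1  26.9 -17.6  -0.  -45.5  12.5]
```

move_arm([
  [[0,0,0,0,0,4,-1],[0,0,0,0,0,4,-1],[0,0,0,0,0,0,-1]],
])

```text
time_s: 18.8
tcp_pos: [0.5776, -0.04, 0.0627]
ee_rot: [[-0.957, -0.289, 0.0], [-0.289, 0.957, -0.001], [-0.0, -0.001, -1.0]]
wrist_force: [1.6, 1.4, -1.2]
gripper_width: 0.149
```

```bash
python3 st.py
```

```text
t 18.8 p [ 0.5776 -0.04    0.0627] F [ 1.6  1.4 -1.2] M [ 0.304 -0.394  0.801] g 0.149 yaw -163.2 z [ 0.    -0.001 -1.   ] J [ 12.1  26.9 -17.6   0.1 -45.5   4.7]
```

move_arm([
  [[0,0,0,0,0,0,-1],[0,0,0,0,0,0,-1],[0,0,0,0,0,0,-1],[0,0,0,0,0,0,-1]],
])

```text
time_s: 19.3
tcp_pos: [0.5776, -0.04, 0.0627]
ee_rot: [[-0.958, -0.285, 0.001], [-0.285, 0.958, 0.0], [-0.001, -0.0, -1.0]]
wrist_force: [1.6, 1.0, -1.9]
gripper_width: 0.152
```

```bash
python3 st.py
```

```text
t 19.3 p [ 0.5776 -0.04    0.0627] F [ 1.6  1.  -1.9] M [ 0.572 -0.544  0.829] g 0.152 yaw -163.43 z [ 0.001  0.    -1.   ] J [ 12.1  26.9 -17.6   0.  -45.5   4.5]
```

move_arm([
  [[0,0,0,0,0,8,-1],[0,0,0,0,0,8,-1],[0,0,0,0,0,8,-1],[0,0,0,0,0,0,-1]],
])

```text
time_s: 19.8
tcp_pos: [0.5774, -0.0398, 0.0628]
ee_rot: [[-0.992, 0.127, 0.0], [0.127, 0.992, 0.0], [-0.0, 0.0, -1.0]]
wrist_force: [0.4, 2.2, 0.8]
gripper_width: 0.227
```

```bash
python3 st.py;  python3 - <<'E'
from station import r
from h import *
c=r.capture('side'); cv2.imwrite('pics/side8.png',c['color'])
L=[cv2.resize(cv2.imread(f'pics/side{i}.png')[262:307,305:345],(400,450),interpolation=cv2.INTER_CUBIC) for i in (7,8)]
cv2.imwrite('pics/z8.png',np.hstack(L))
E
```

```text
t 19.8 p [ 0.5774 -0.0398  0.0628] F [0.4 2.2 0.8] M [ 0.85  -0.325  1.081] g 0.227 yaw 172.69 z [ 0.  0. -1.] J [ 12.1  26.8 -17.6   0.  -45.5 -19.4]
```

View pics/z8.png

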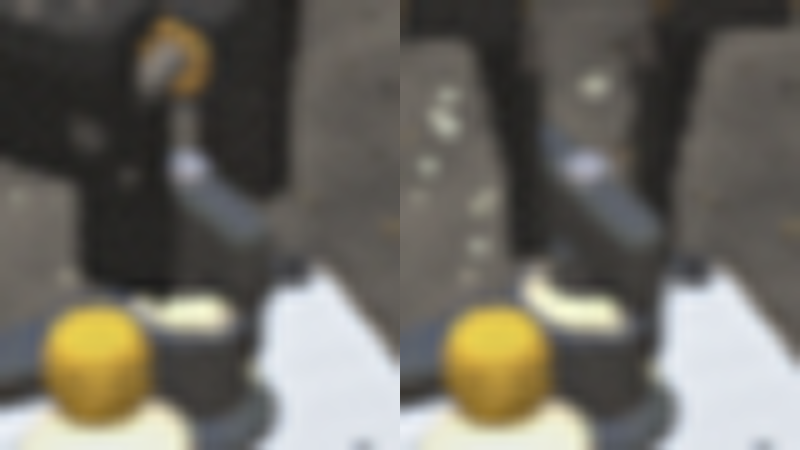

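move_arm([
  [[0,0,0,0,0,7,-1],[0,0,0,0,0,7,-1],[0,0,0,0,0,6,-1],[0,0,0,0,0,0,-1]],
])

```text
time_s: 20.35
tcp_pos: [0.5772, -0.04, 0.0628]
ee_rot: [[-0.889, 0.457, -0.0], [0.457, 0.889, -0.0], [0.0, -0.0, -1.0]]
wrist_force: [-0.3, 3.2, 2.2]
gripper_width: 0.23
```

```bash
python3 st.py;  python3 - <<'E'
from station import r
from h import *
c=r.capture('side'); cv2.imwrite('pics/side9.png',c['color'])
L=[cv2.resize(cv2.imread(f'pics/side{i}.png')[262:307,305:345],(400,450),interpolation=cv2.INTER_CUBIC) for i in (1,9)]
cv2.imwrite('pics/z9.png',np.hstack(L))
E
```

```text
t 20.35 p [ 0.5772 -0.04    0.0628] F [-0.3  3.2  2.2] M [ 1.003 -0.1    1.42 ] g 0.23 yaw 152.78 z [-0. -0. -1.] J [ 12.1  26.8 -17.6   0.  -45.6 -39.3]
```

View pics/z9.png

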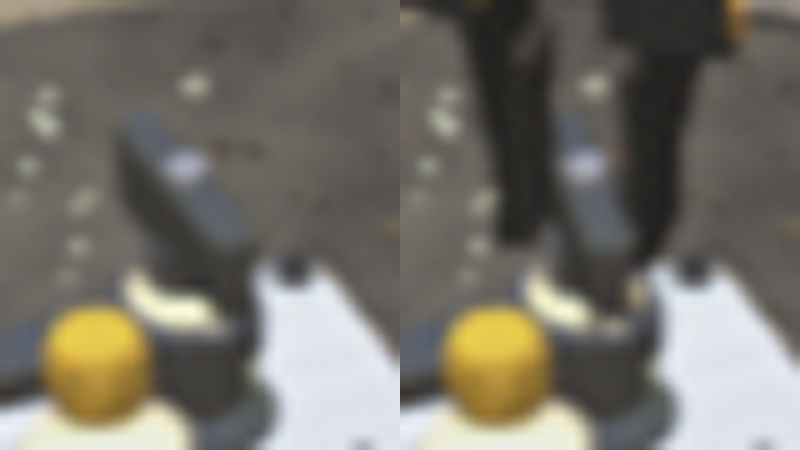

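move_arm([
  [[0,0,0,0,0,-10,-1],[0,0,0,0,0,-10,-1],[0,0,0,0,0,-10,-1],[0,0,0,0,0,-10,-1],[0,0,0,0,0,-10,-1],[0,0,0,0,0,-10,-1],[0,0,0,0,0,-10,-1],[0,0,0,0,0,-10,-1],[0,0,0,0,0,0,-1]],
])

```text
time_s: 21.52
tcp_pos: [0.5779, -0.0403, 0.0624]
ee_rot: [[-0.614, -0.789, 0.002], [-0.789, 0.614, 0.002], [-0.002, -0.0, -1.0]]
wrist_force: [3.7, 0.8, -0.5]
gripper_width: 0.216
```

```bash
python3 st.py;  python3 - <<'E'
from station import r
from h import *
c=r.capture('side'); cv2.imwrite('pics/side10.png',c['color'])
L=[cv2.resize(cv2.imread(f'pics/side{i}.png')[262:307,305:345],(400,450),interpolation=cv2.INTER_CUBIC) for i in (7,10)]
cv2.imwrite('pics/z10.png',np.hstack(L))
E
```

```text
t 21.525 p [ 0.5779 -0.0403  0.0624] F [ 3.7  0.8 -0.5] M [ 0.307 -0.932 -0.853] g 0.216 yaw -127.9 z [ 0.002  0.002 -1.   ] J [ 12.   26.9 -17.6  -0.1 -45.4  40.2]
```

View pics/z10.png

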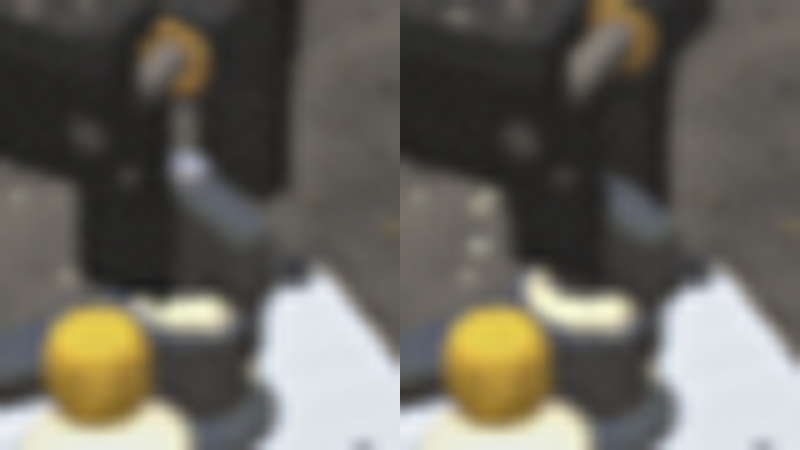

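move_arm([
  [[0,0,0,0,0,10,-1],[0,0,0,0,0,10,-1],[0,0,0,0,0,10,-1],[0,0,0,0,0,10,-1],[0,0,0,0,0,10,-1],[0,0,0,0,0,10,-1],[0,0,0,0,0,10,-1],[0,0,0,0,0,10,-1],[0,0,0,0,0,0,-1],[0,0,0,0,0,0,-1]],
])

```text
time_s: 22.82
tcp_pos: [0.5772, -0.0405, 0.0627]
ee_rot: [[-0.889, 0.457, -0.0], [0.457, 0.889, -0.001], [-0.0, -0.001, -1.0]]
wrist_force: [1.3, -1.7, 1.9]
gripper_width: 0.232
```

move_arm([
  [[0,0,0,0,0,-10,-1],[0,0,0,0,0,-10,-1],[0,0,0,0,0,-10,-1],[0,0,0,0,0,-10,-1],[0,0,0,0,0,-10,-1],[0,0,0,0,0,-10,-1],[0,0,0,0,0,-10,-1],[0,0,0,0,0,-10,-1],[0,0,0,0,0,0,-1],[0,0,0,0,0,0,-1]],
])

```text
time_s: 24.08
tcp_pos: [0.5776, -0.0398, 0.0623]
ee_rot: [[-0.611, -0.791, 0.001], [-0.791, 0.611, 0.001], [-0.001, -0.0, -1.0]]
wrist_force: [4.0, 1.7, -1.8]
gripper_width: 0.215
```

```bash
python3 st.py;  python3 - <<'E'
from station import r
from h import *
c=r.capture('side'); cv2.imwrite('pics/side11.png',c['color'])
L=[cv2.resize(cv2.imread(f'pics/side{i}.png')[262:307,305:345],(400,450),interpolation=cv2.INTER_CUBIC) for i in (10,11)]
cv2.imwrite('pics/z11.png',np.hstack(L))
E
```

```text
t 24.075 p [ 0.5776 -0.0398  0.0623] F [ 4.   1.7 -1.8] M [ 0.407 -1.057 -0.673] g 0.215 yaw -127.69 z [ 0.001  0.001 -1.   ] J [ 12.1  26.9 -17.6  -0.1 -45.5  40.3]
```

View pics/z11.png

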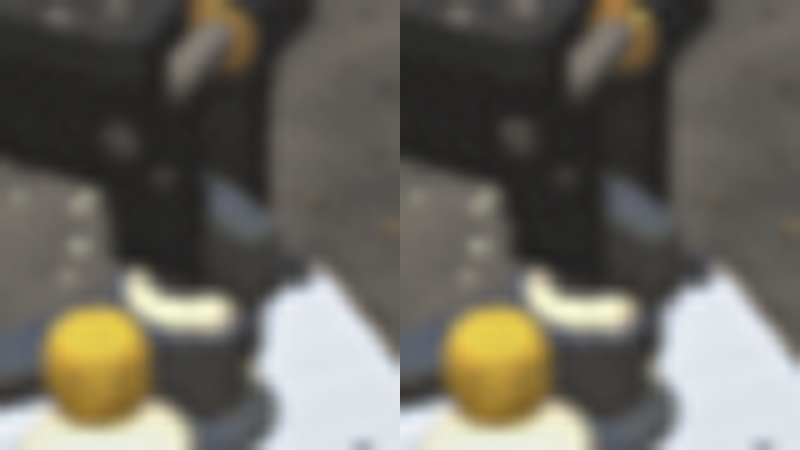

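move_arm([
  [[0,0,0,0,0,10,-1],[0,0,0,0,0,10,-1],[0,0,0,0,0,10,-1],[0,0,0,0,0,10,-1],[0,0,0,0,0,10,-1],[0,0,0,0,0,10,-1],[0,0,0,0,0,10,-1],[0,0,0,0,0,10,-1],[0,0,0,0,0,3,-1],[0,0,0,0,0,0,-1]],
])

```text
time_s: 25.38
tcp_pos: [0.5771, -0.0398, 0.0627]
ee_rot: [[-0.866, 0.5, -0.001], [0.5, 0.866, -0.002], [-0.0, -0.002, -1.0]]
wrist_force: [1.6, 1.7, 0.5]
gripper_width: 0.24
```

```bash
python3 st.py;  python3 - <<'E'
from station import r
from h import *
c=r.capture('side'); cv2.imwrite('pics/side12.png',c['color'])
L=[cv2.resize(cv2.imread(f'pics/side{i}.png')[262:307,305:345],(400,450),interpolation=cv2.INTER_CUBIC) for i in (9,12)]
cv2.imwrite('pics/z12.png',np.hstack(L))
E
```

```text
t 25.375 p [ 0.5771 -0.0398  0.0627] F [1.6 1.7 0.5] M [ 0.72  -0.556  1.839] g 0.24 yaw 149.98 z [-0.001 -0.002 -1.   ] J [ 12.1  26.9 -17.7   0.1 -45.6 -42.2]
```

View pics/z12.png

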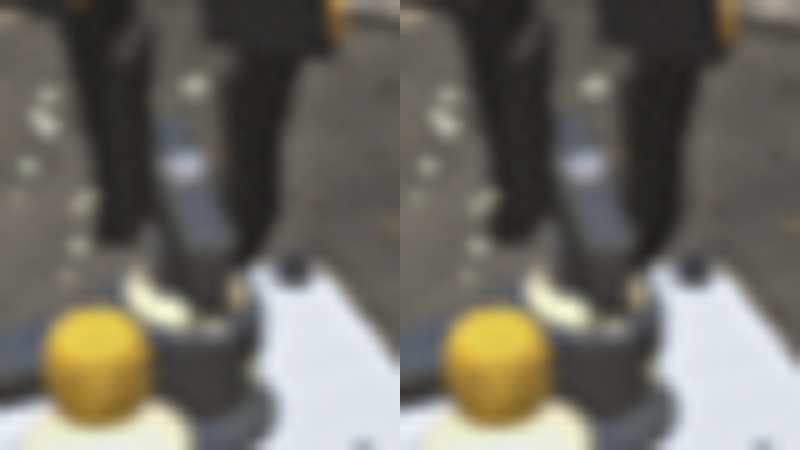

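move_arm([
  [[0,0,0,0,0,-10,-1],[0,0,0,0,0,-10,-1],[0,0,0,0,0,-10,-1],[0,0,0,0,0,-10,-1],[0,0,0,0,0,-10,-1],[0,0,0,0,0,-10,-1],[0,0,0,0,0,-10,-1],[0,0,0,0,0,-10,-1],[0,0,0,0,0,-8,-1],[0,0,0,0,0,0,-1],[0,0,0,0,0,0,-1]],
])

```text
time_s: 26.8
tcp_pos: [0.5777, -0.04, 0.0624]
ee_rot: [[-0.54, -0.841, 0.001], [-0.841, 0.54, 0.001], [-0.001, -0.001, -1.0]]
wrist_force: [5.3, 3.5, -3.6]
gripper_width: 0.224
```

```bash
python3 st.py;  python3 - <<'E'
from station import r
from h import *
c=r.capture('side'); cv2.imwrite('pics/side13.png',c['color'])
L=[cv2.resize(cv2.imread(f'pics/side{i}.png')[262:307,305:345],(400,450),interpolation=cv2.INTER_CUBIC) for i in (11,13)]
cv2.imwrite('pics/z13.png',np.hstack(L))
E
```

```text
t 26.8 p [ 0.5777 -0.04    0.0624] F [ 5.3  3.5 -3.6] M [ 0.446 -1.378 -0.686] g 0.224 yaw -122.7 z [ 0.001  0.001 -1.   ] J [ 12.   26.9 -17.6  -0.  -45.4  45.3]
```

View pics/z13.png

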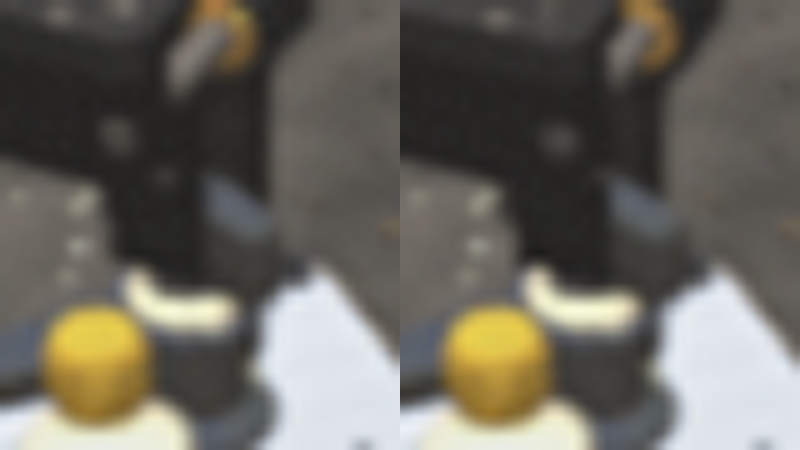

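move_arm([
  [[0,0,0,0,0,0,0],[0,0,0,0,0,9,0],[0,0,0,0,0,9,-0.2],[0,0,0,0,0,9,-0.4],[0,0,0,0,0,7,-1],[0,0,0,0,0,0,-1],[0,0,0,0,0,0,-1],[0,0,0,0,0,0,-1],[0,0,0,0,0,0,-1]],
])

```text
time_s: 27.98
tcp_pos: [0.5776, -0.0398, 0.0623]
ee_rot: [[-0.916, -0.401, 0.001], [-0.401, 0.916, 0.0], [-0.001, -0.0, -1.0]]
wrist_force: [5.8, 2.1, -5.9]
gripper_width: 0.155
```

```bash
python3 st.py
```

```text
t 27.975 p [ 0.5776 -0.0398  0.0623] F [ 5.8  2.1 -5.9] M [ 0.741 -1.367  0.474] g 0.155 yaw -156.35 z [ 0.001  0.    -1.   ] J [ 12.1  26.9 -17.6   0.  -45.5  11.6]
```

move_arm([
  [[0,0,0,0,0,-4,-1],[0,0,0,0,0,-4,-1],[0,0,0,0,0,0,-1]],
])

```text
time_s: 28.35
tcp_pos: [0.578, -0.0405, 0.0622]
ee_rot: [[-0.852, -0.523, 0.001], [-0.523, 0.852, -0.0], [-0.001, -0.001, -1.0]]
wrist_force: [7.4, -0.3, -7.1]
gripper_width: 0.137
```

```bash
python3 st.py
```

```text
t 28.35 p [ 0.578  -0.0405  0.0622] F [ 7.4 -0.3 -7.1] M [-0.154 -1.877 -0.005] g 0.137 yaw -148.47 z [ 0.001 -0.    -1.   ] J [ 12.   26.9 -17.6   0.  -45.4  19.5]
```

move_arm([
  [[0,0,0,0,0,-4,-1],[0,0,0,0,0,-5,-1],[0,0,0,0,0,-5,-1],[0,0,0,0,0,-5,-1],[0,0,0,0,0,-5,-1],[0,0,0,0,0,-5,-1],[0,0,0,0,0,0,-1]],
])

```text
time_s: 29.22
tcp_pos: [0.5782, -0.0404, 0.0623]
ee_rot: [[-0.496, -0.868, 0.002], [-0.868, 0.496, 0.001], [-0.002, -0.001, -1.0]]
wrist_force: [6.1, -0.1, -6.8]
gripper_width: 0.206
```

```bash
python3 st.py;  python3 - <<'E'
from station import r
from h import *
c=r.capture('side'); cv2.imwrite('pics/side14.png',c['color'])
L=[cv2.resize(cv2.imread(f'pics/side{i}.png')[262:307,305:345],(400,450),interpolation=cv2.INTER_CUBIC) for i in (13,14)]
cv2.imwrite('pics/z14.png',np.hstack(L))
E
```

```text
t 29.225 p [ 0.5782 -0.0404  0.0623] F [ 6.1 -0.1 -6.8] M [-0.086 -1.937 -0.875] g 0.206 yaw -119.72 z [ 0.002  0.001 -1.   ] J [ 12.   26.9 -17.6  -0.  -45.4  48.3]
```

View pics/z14.png

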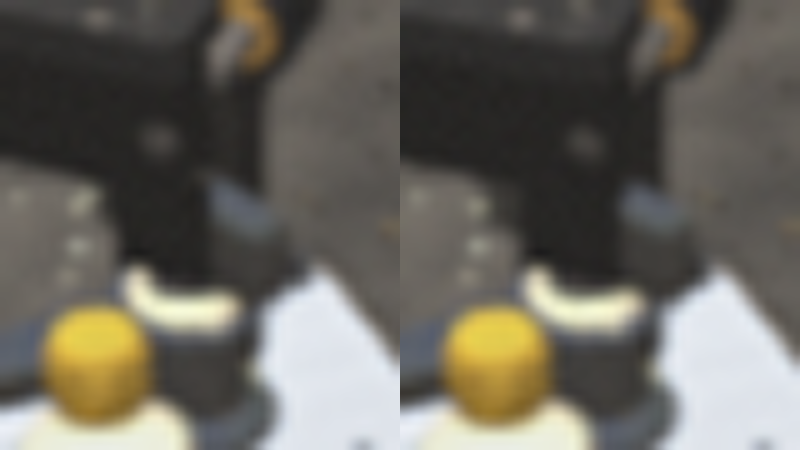

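move_arm([
  [[0,0,0,0,0,-6,-1],[0,0,0,0,0,-6,-1],[0,0,0,0,0,-6,-1],[0,0,0,0,0,-6,-1],[0,0,0,0,0,-6,-1],[0,0,0,0,0,0,-1]],
])

```text
time_s: 30.02
tcp_pos: [0.5782, -0.0395, 0.0623]
ee_rot: [[0.004, -1.0, 0.003], [-1.0, -0.004, 0.002], [-0.002, -0.003, -1.0]]
wrist_force: [5.3, 2.7, -5.6]
gripper_width: 0.226
```

```bash
python3 st.py;  python3 - <<'E'
from station import r
from h import *
c=r.capture('side'); cv2.imwrite('pics/side15.png',c['color'])
L=[cv2.resize(cv2.imread(f'pics/side{i}.png')[262:307,305:345],(400,450),interpolation=cv2.INTER_CUBIC) for i in (14,15)]
cv2.imwrite('pics/z15.png',np.hstack(L))
E
```

```text
t 30.025 p [ 0.5782 -0.0395  0.0623] F [ 5.3  2.7 -5.6] M [ 0.812 -1.809 -1.079] g 0.226 yaw -89.77 z [ 0.003  0.002 -1.   ] J [ 12.   26.9 -17.6  -0.1 -45.4  78.3]
```

View pics/z15.png

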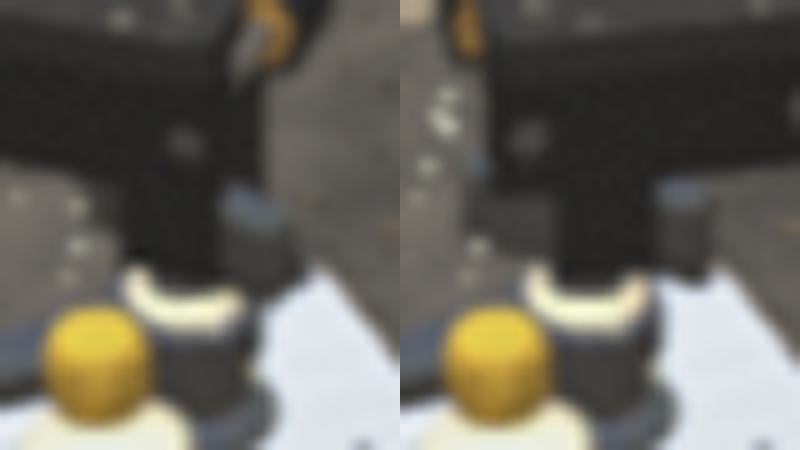

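move_arm([
  [[0,0,0,0,0,-6,-1],[0,0,0,0,0,-6,-1],[0,0,0,0,0,-6,-1],[0,0,0,0,0,-6,-1],[0,0,0,0,0,-6,-1],[0,0,0,0,0,-5,-1],[0,0,0,0,0,0,-1]],
])

```text
time_s: 30.95
tcp_pos: [0.5764, -0.0394, 0.0623]
ee_rot: [[0.578, -0.816, -0.001], [-0.816, -0.578, 0.002], [-0.002, 0.0, -1.0]]
wrist_force: [2.4, 5.1, -2.0]
gripper_width: 0.168
```

```bash
python3 st.py;  python3 - <<'E'
from station import r
from h import *
c=r.capture('side'); cv2.imwrite('pics/side16.png',c['color'])
L=[cv2.resize(cv2.imread(f'pics/side{i}.png')[262:307,305:345],(400,450),interpolation=cv2.INTER_CUBIC) for i in (15,16)]
cv2.imwrite('pics/z16.png',np.hstack(L))
a=np.radians(12.5)
for th in(.8,1.,1.2,1.4,1.57,1.7):
    y=np.array([-np.sin(a+th),np.cos(a+th),0])
    print(th,[((np.array(proj('side',np.array([.578,-.040,.078])+s*.029*y))-[305,262])*10).round() for s in(-1,1)])
E
```

```text
t 30.95 p [ 0.5764 -0.0394  0.0623] F [ 2.4  5.1 -2. ] M [ 1.311 -0.659 -0.765] g 0.168 yaw -54.68 z [-0.001  0.002 -1.   ] J [ 12.1  26.8 -17.6  -0.2 -45.6 113.4]
0.8 [array([305., 191.]), array([ 63., 141.])]
1.0 [array([311., 177.]), array([ 55., 154.])]
1.2 [array([312., 163.]), array([ 53., 168.])]
1.4 [array([308., 149.]), array([ 56., 183.])]
1.57 [array([301., 138.]), array([ 62., 194.])]
1.7 [array([293., 130.]), array([ 70., 203.])]
```

View pics/z16.png

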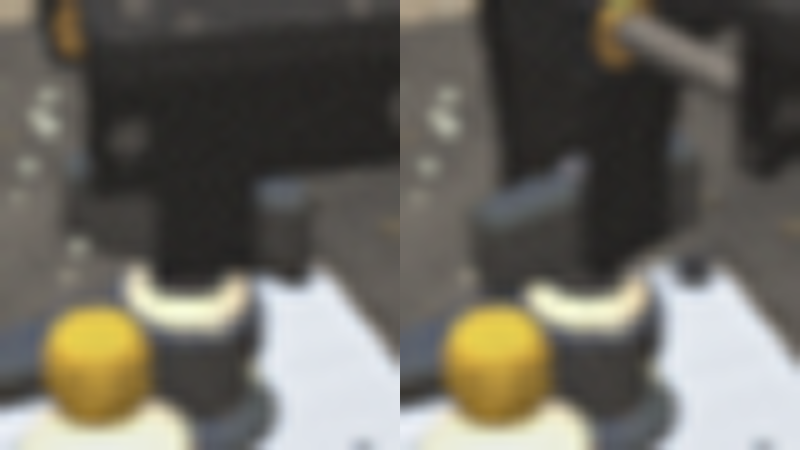

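move_arm([
  [[0,0,0,0,0,0,0],[0,0,0,0,0,0,0],[0,0,-2,0,0,0,0],[0,0,-3,0,0,0,-1],[0,0,0,0,0,0,-1]],
])

```text
time_s: 31.62
tcp_pos: [0.5782, -0.0405, 0.1151]
ee_rot: [[0.581, -0.814, 0.004], [-0.814, -0.581, -0.0], [0.002, -0.003, -1.0]]
wrist_force: [-0.2, 0.2, -0.1]
gripper_width: 0.343
```

```bash
python3 st.py;  python3 - <<'E'
from station import r
from h import *
c=r.capture('side'); cv2.imwrite('pics/side17.png',c['color'])
L=[cv2.resize(cv2.imread(f'pics/side{i}.png')[262:322,275:355],(800,600),interpolation=cv2.INTER_CUBIC) for i in (17,)]
cv2.imwrite('pics/z17.png',np.hstack(L))
E
```

```text
t 31.625 p [ 0.5782 -0.0405  0.1151] F [-0.2  0.2 -0.1] M [-0.062 -0.006  0.035] g 0.343 yaw -54.46 z [ 0.004 -0.    -1.   ] J [ 1.200e+01  2.320e+01 -1.460e+01  1.000e-01 -5.200e+01  1.135e+02]
```

View pics/z17.png

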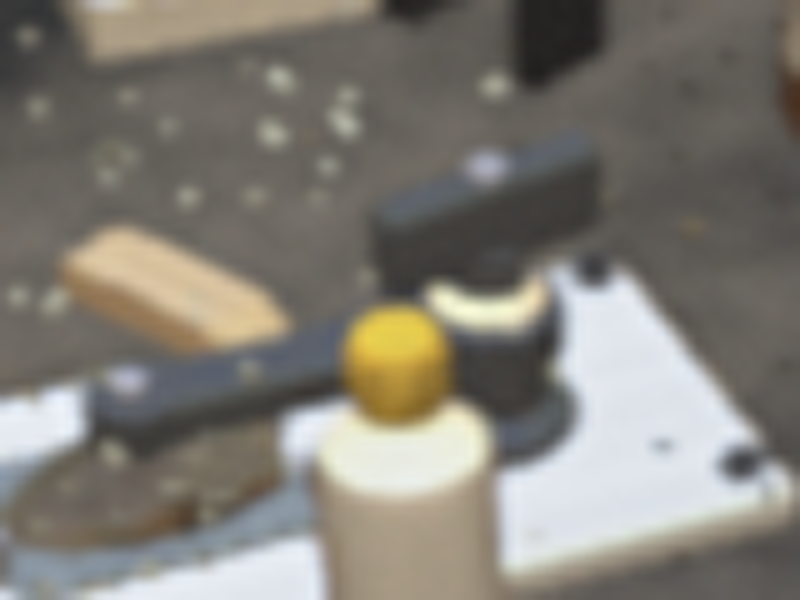

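```bash
cat > p.py <<'E'
from h import *
k=np.array([.578,-.040]); 
def fp(th,d,rho=.080):
    a=np.radians(192.5)+th; u=np.array([np.cos(a),np.sin(a)]); n=np.array([-u[1],u[0]]); return k+rho*u+d*n
if __name__=='__main__':
    P,R=np.array([.5782,-.0405,.1151]),down(-54.5)
    s=fp(0,.038); print('start',s)
    P,R=rows(P,R,[*s,.115],down(-77.5),3,-1)
    P,R=rows(P,R,[*s,.037],R,3,-1)
    out=[]
    for th in -np.arange(0.0,1.451,.145):
        t=fp(th,.026); d=np.round(R.T@(np.array([*t,.037])-P)*100,1); P=P+R@d/100; out.append(d.tolist()+[0,0,0,-1])
    print(len(out),str(out).replace(' ','')); print(P)
E
python3 p.py
```

```text
start [ 0.50812102 -0.09441442]
[[0.11,2.95,0.0,0.0,0.0,7.7,-1],[0.5,2.9,0.01,0.0,0.0,7.6,-1],[0.88,2.81,0.0,0.0,0.0,7.7,-1]]
end [ 0.5082 -0.0944  0.115 ]
[[0.0,0.0,2.6,0.0,0.0,0.0,-1],[0.0,0.0,2.6,0.0,0.0,0.0,-1],[0.0,0.0,2.6,0.0,0.0,0.0,-1]]
end [ 0.5082 -0.0944  0.037 ]
11 [[-1.2,0.0,0.0,0,0,0,-1],[-1.2,0.3,0.0,0,0,0,-1],[-1.2,0.1,0.0,0,0,0,-1],[-1.2,-0.0,0.0,0,0,0,-1],[-1.2,-0.3,0.0,0,0,0,-1],[-1.2,-0.4,0.0,0,0,0,-1],[-1.0,-0.5,0.0,0,0,0,-1],[-1.0,-0.8,0.0,0,0,0,-1],[-0.9,-0.8,0.0,0,0,0,-1],[-0.7,-1.0,0.0,0,0,0,-1],[-0.6,-1.1,0.0,0,0,0,-1]]
[0.52742762 0.02660153 0.037     ]
```

move_arm([
  [[0.1,3.0,0,0,0,7.7,-1],[0.5,2.9,0,0,0,7.6,-1],[0.9,2.8,0,0,0,7.7,-1],[0,0,0,0,0,0,-1],[0,0,0,0,0,0,-1],[0,0,0,0,0,0,-1]],
])

```text
time_s: 32.42
tcp_pos: [0.5075, -0.0941, 0.1123]
ee_rot: [[0.218, -0.976, -0.0], [-0.976, -0.218, -0.0], [0.0, 0.0, -1.0]]
wrist_force: [0.6, -0.0, -0.3]
gripper_width: 0.004
```

```bash
python3 st.py
python3 - <<'E'
from station import r
from h import *
c=r.capture('side'); cv2.imwrite('pics/side18.png',c['color'])
cv2.imwrite('pics/z18.png',cv2.resize(c['color'][222:332,255:355],(600,600*110//100)[:2],interpolation=cv2.INTER_CUBIC)[:600])
E
```

```text
t 32.425 p [ 0.5075 -0.0941  0.1123] F [ 0.6 -0.  -0.3] M [-0.065 -0.008 -0.011] g 0.004 yaw -77.4 z [-0. -0. -1.] J [  7.5  18.  -23.4   0.  -48.6  95.1]
```

View pics/z18.png

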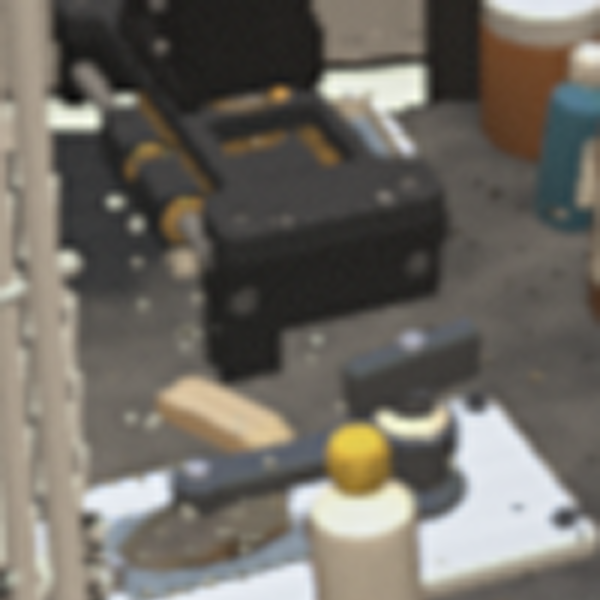

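move_arm([
  [[0,0,3,0,0,0,-1],[0,0,2.6,0,0,0,-1],[0,0,1.8,0,0,0,-1],[0,0,0,0,0,0,-1]],
])

```text
time_s: 32.98
tcp_pos: [0.5062, -0.0943, 0.0371]
ee_rot: [[0.218, -0.976, -0.004], [-0.976, -0.218, -0.0], [-0.0, 0.004, -1.0]]
wrist_force: [0.5, -0.1, -0.2]
gripper_width: 0.007
```

move_arm([
  [[-1.2,0,0,0,0,0,-1],[-1.2,0.3,0,0,0,0,-1],[-1.2,0.1,0,0,0,0,-1],[-1.2,0,0,0,0,0,-1],[-1.2,-0.3,0,0,0,0,-1],[-1.2,-0.4,0,0,0,0,-1],[-1.0,-0.5,0,0,0,0,-1],[-1.0,-0.8,0,0,0,0,-1],[-0.9,-0.8,0,0,0,0,-1],[-0.7,-1.0,0,0,0,0,-1],[-0.6,-1.1,0,0,0,0,-1],[0,0,0,0,0,0,-1]],
])

```text
time_s: 34.48
tcp_pos: [0.5273, 0.0275, 0.0385]
ee_rot: [[0.218, -0.976, 0.001], [-0.976, -0.218, 0.0], [-0.0, -0.001, -1.0]]
wrist_force: [-0.7, -0.4, 0.4]
gripper_width: 0.005
```

```bash
python3 st.py
python3 - <<'E'
from station import r
from h import *
c=r.capture('side'); cv2.imwrite('pics/side19.png',c['color'])
cv2.imwrite('pics/z19.png',cv2.resize(c['color'][222:332,255:355],(600,660),interpolation=cv2.INTER_CUBIC)[:600])
E
```

```text
t 34.475 p [0.5273 0.0275 0.0385] F [-0.7 -0.4  0.4] M [-0.091  0.024 -0.024] g 0.005 yaw -77.43 z [ 0.001  0.    -1.   ] J [ 20.6  24.9 -26.2  -0.  -38.9  82. ]
```

View pics/z19.png

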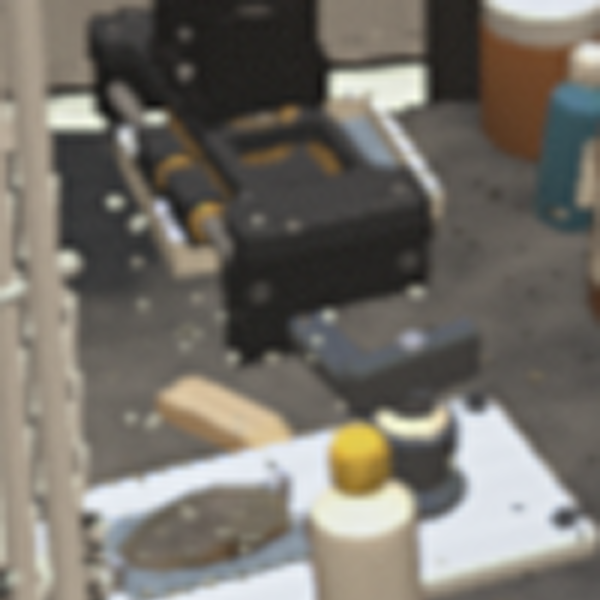

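Run:
```python
from station import r
from h import *
c=r.capture('top'); cv2.imwrite('pics/top19.png',c['color'])
cv2.imwrite('pics/z19t.png',cv2.resize(c['color'][150:260,240:390],(750,550),interpolation=cv2.INTER_CUBIC))
q=cv2.imread('pics/side19.png'); hsv=cv2.cvtColor(q,cv2.COLOR_BGR2HSV)
m=((hsv[...,0]<22)&(hsv[...,1]>50)&(hsv[...,2]<140)).astype(np.uint8)*255
z=np.zeros_like(m); z[298:320,272:306]=m[298:320,272:306]
cs,_=cv2.findContours(z,cv2.RETR_EXTERNAL,cv2.CHAIN_APPROX_NONE); cc=max(cs,key=cv2.contourArea); print(cv2.contourArea(cc),cv2.boundingRect(cc))
print('pred side',proj('side',[.494,-.058,.022]),proj('side',[.494,-.058,.029]))
```

```text
18.5 (279, 311, 16, 6)
pred side (np.float64(287.79263687447684), np.float64(308.18022148297337)) (np.float64(287.68085336617236), np.float64(305.5881173948528))
```

View pics/z19t.png

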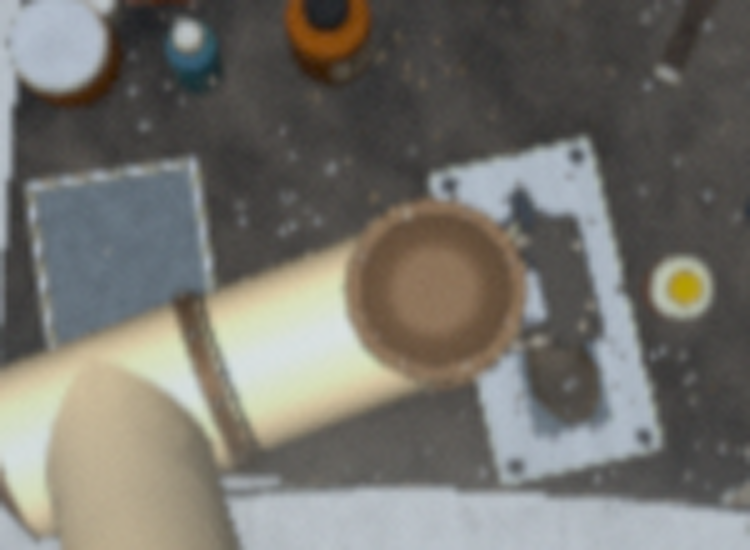

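Run:
```python
from h import *
P=np.array([.5273,.0275,.0385]);R=down(-77.5)
P,R=rows(P,R,[.512,.022,.045],R,1,-1)
P,R=rows(P,R,[.505,.010,.11],R,2,.5)
Rt=down(-77.5)@Ro.from_rotvec([np.radians(20),0,0]).as_matrix()
P,R=rows(P,R,[.494,-.059,.10],Rt,3,.5)
print(Rt[:,2])
P,R=rows(P,R,[.494,-.059,.020],Rt,4,.5)
```

```text
[[0.21,1.61,-0.65,0.0,0.0,0.0,-1]]
end [0.512 0.022 0.045]
[[0.51,0.47,-3.25,0.0,0.0,0.0,0.5],[0.51,0.48,-3.25,0.0,0.0,0.0,0.5]]
end [0.505 0.01  0.11 ]
[[2.16,0.85,0.33,6.7,0.0,0.0,0.5],[2.17,0.89,0.23,6.6,0.0,0.0,0.5],[2.16,0.91,0.13,6.7,0.0,0.0,0.5]]
end [ 0.494 -0.059  0.1  ]
[ 0.3339129   0.07402671 -0.93969262]
[[0.0,0.68,1.88,0.0,0.0,0.0,0.5],[0.0,0.69,1.88,0.0,0.0,0.0,0.5],[0.0,0.68,1.88,0.0,0.0,0.0,0.5],[0.0,0.69,1.88,0.0,0.0,0.0,0.5]]
end [ 0.494 -0.059  0.02 ]
```

move_arm([
  [[0.2,1.6,-0.6,0,0,0,-1],[0.5,0.5,-3.3,0,0,0,0.5],[0.5,0.5,-3.3,0,0,0,0.5],[2.2,0.9,0.3,6.7,0,0,0.5],[2.2,0.9,0.2,6.6,0,0,0.5],[2.1,0.9,0.1,6.7,0,0,0.5],[0,0,0,0,0,0,0.5],[0,0,0,0,0,0,0.5]],
])

```text
time_s: 35.58
tcp_pos: [0.4919, -0.0601, 0.1023]
ee_rot: [[0.217, -0.917, 0.335], [-0.976, -0.204, 0.074], [0.0, -0.343, -0.939]]
wrist_force: [0.0, -0.1, -0.3]
gripper_width: 0.7
```

```bash
python3 st.py
python3 - <<'E'
from station import r
from h import *
c=r.capture('side'); cv2.imwrite('pics/side20.png',c['color'])
cv2.imwrite('pics/z20.png',cv2.resize(c['color'][222:332,255:355],(600,660),interpolation=cv2.INTER_CUBIC)[:600])
E
```

```text
t 35.575 p [ 0.4919 -0.0601  0.1023] F [ 0.  -0.1 -0.3] M [-0.136  0.618  0.004] g 0.7 yaw -77.47 z [ 0.335  0.074 -0.939] J [ 11.7  10.  -40.5  -0.8 -19.5  91.6]
```

View pics/z20.png

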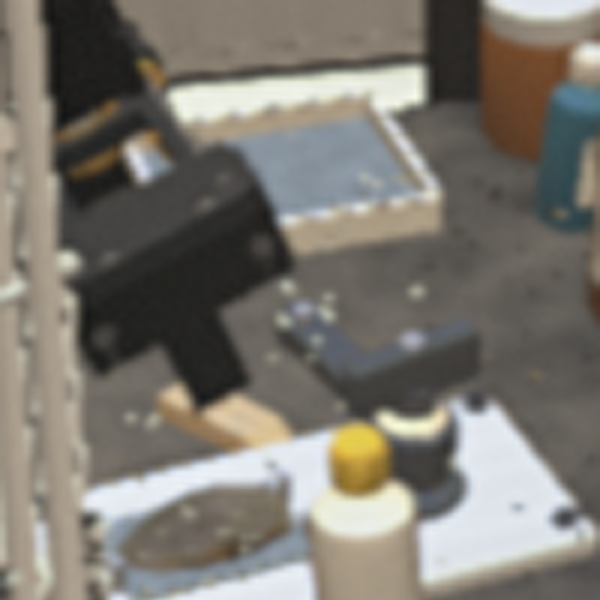

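Run:
```python
from h import *
P=np.array([.4919,-.0601,.1023]);R=down(-77.5)@Ro.from_rotvec([np.radians(20),0,0]).as_matrix()
Rt=down(-83.5)@Ro.from_rotvec([np.radians(12),0,0]).as_matrix()
P,R=rows(P,R,[.491,-.0594,.08],Rt,2,.5)
P,R=rows(P,R,[.491,-.0594,.04],Rt,2,.5)
P,R=rows(P,R,[.491,-.0594,.018],Rt,2,.5)
```

```text
[[-0.04,0.42,1.04,-4.0,0.8,2.9,0.5],[-0.04,0.34,1.06,-4.0,0.9,2.9,0.5]]
end [ 0.491  -0.0594  0.08  ]
[[0.0,0.42,1.95,0.0,0.0,0.0,0.5],[-0.01,0.41,1.96,0.0,0.0,0.0,0.5]]
end [ 0.491  -0.0594  0.04  ]
[[0.0,0.23,1.08,0.0,0.0,0.0,0.5],[0.0,0.23,1.07,0.0,0.0,0.0,0.5]]
end [ 0.491  -0.0594  0.018 ]
```

move_arm([
  [[0,0.4,1.0,-4,0.8,2.9,0.5],[0,0.3,1.1,-4,0.9,2.9,0.5],[0,0.4,2.0,0,0,0,0.5],[0,0.4,2.0,0,0,0,0.5],[0,0,0,0,0,0,0.5],[0,0,0,0,0,0,0.5]],
])

```text
time_s: 36.38
tcp_pos: [0.4931, -0.0594, 0.0391]
ee_rot: [[0.114, -0.972, 0.208], [-0.993, -0.112, 0.023], [0.001, -0.209, -0.978]]
wrist_force: [0.8, -0.1, -0.2]
gripper_width: 0.747
```

```bash
python3 st.py
python3 - <<'E'
from station import r
from h import *
c=r.capture('side'); cv2.imwrite('pics/side21.png',c['color'])
cv2.imwrite('pics/z21.png',cv2.resize(c['color'][232:332,255:355],(600,600),interpolation=cv2.INTER_CUBIC)[:600])
E
```

```text
t 36.375 p [ 0.4931 -0.0594  0.0391] F [ 0.8 -0.1 -0.2] M [-0.062  0.396  0.01 ] g 0.747 yaw -83.44 z [ 0.208  0.023 -0.978] J [ 12.7  18.6 -40.9   4.2 -18.6  80.1]
```

View pics/z21.png

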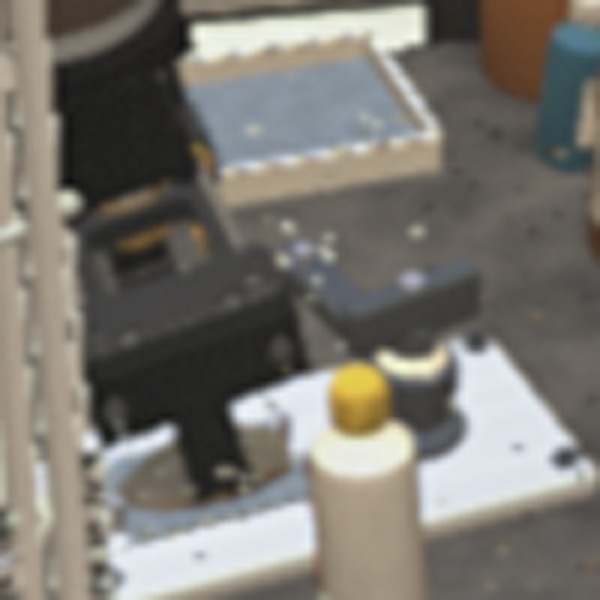

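move_arm([
  [[0,0.2,1.1,0,0,0,0.5],[0,0.2,1.0,0,0,0,0.5],[0,0,0,0,0,0,0.5]],
])

```text
time_s: 36.8
tcp_pos: [0.4917, -0.0601, 0.016]
ee_rot: [[0.113, -0.972, 0.204], [-0.994, -0.111, 0.022], [0.001, -0.205, -0.979]]
wrist_force: [0.4, -0.1, 0.1]
gripper_width: 0.749
```

```bash
python3 st.py
```

```text
t 36.8 p [ 0.4917 -0.0601  0.016 ] F [ 0.4 -0.1  0.1] M [-0.108  0.399  0.055] g 0.749 yaw -83.51 z [ 0.204  0.022 -0.979] J [ 12.6  21.2 -42.5   5.2 -14.7  79. ]
```

move_arm([
  [[0,0,-0.25,0,0,0,0.5],[0,0,0,0,0,0,-1],[0,0,0,0,0,0,-1],[0,0,0,0,0,0,-1],[0,0,0,0,0,0,-1],[0,0,0,0,0,0,-1],[0,0,0,0,0,0,-1]],
])

```text
time_s: 37.67
tcp_pos: [0.4921, -0.0599, 0.0196]
ee_rot: [[0.113, -0.972, 0.207], [-0.994, -0.111, 0.023], [0.001, -0.208, -0.978]]
wrist_force: [-0.4, -0.9, 0.7]
gripper_width: 0.452
```

```bash
python3 st.py
python3 - <<'E'
from station import r
from h import *
c=r.capture('side'); cv2.imwrite('pics/side22.png',c['color'])
cv2.imwrite('pics/z22.png',cv2.resize(c['color'][252:332,265:345],(600,600),interpolation=cv2.INTER_CUBIC)[:600])
E
```

```text
t 37.675 p [ 0.4921 -0.0599  0.0196] F [-0.4 -0.9  0.7] M [-0.076  0.402 -0.041] g 0.452 yaw -83.49 z [ 0.207  0.023 -0.978] J [ 12.6  20.7 -42.3   5.  -15.1  79.1]
```

View pics/z22.png

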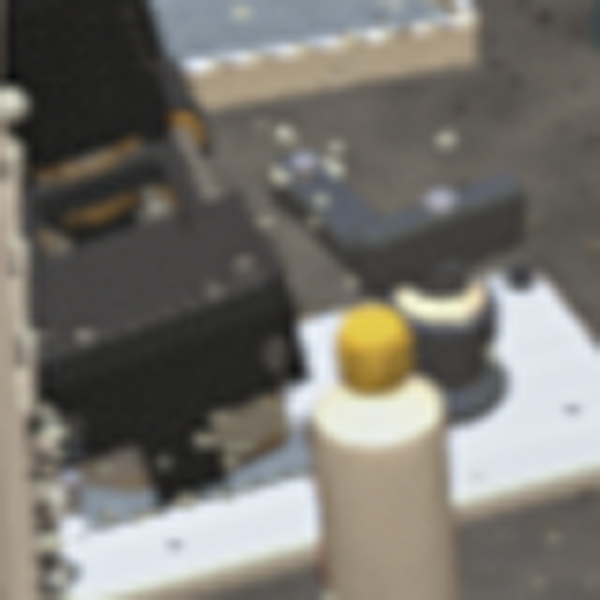

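move_arm([
  [[0,0,0,0,0,0,-1],[0,0,0,0,0,0,-1],[0,-0.1,-0.6,0,0,0,-1],[0,-0.2,-1.0,0,0,0,-1],[0,-0.2,-1.0,0,0,0,-1],[0,0,0,0,0,0,-1]],
])

```text
time_s: 38.48
tcp_pos: [0.4924, -0.0598, 0.0474]
ee_rot: [[0.113, -0.971, 0.209], [-0.994, -0.111, 0.024], [0.0, -0.211, -0.978]]
wrist_force: [0.6, 0.4, -1.5]
gripper_width: 0.455
```

```bash
python3 st.py
python3 - <<'E'
from station import r
from h import *
c=r.capture('side'); cv2.imwrite('pics/side23.png',c['color'])
cv2.imwrite('pics/z23.png',cv2.resize(c['color'][252:332,265:345],(600,600),interpolation=cv2.INTER_CUBIC)[:600])
E
```

```text
t 38.475 p [ 0.4924 -0.0598  0.0474] F [ 0.6  0.4 -1.5] M [-0.092  0.499 -0.04 ] g 0.455 yaw -83.49 z [ 0.209  0.024 -0.978] J [ 12.7  17.6 -40.5   3.9 -19.9  80.3]
```

View pics/z23.png

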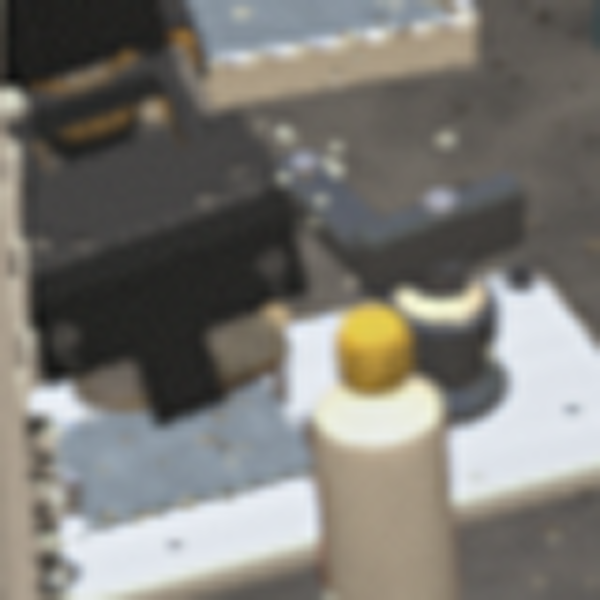

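```bash
python3 - <<'E'
from h import *
P=np.array([.4924,-.0598,.0474]);R=down(-83.5)@Ro.from_rotvec([np.radians(12),0,0]).as_matrix()
Rt=down(-87.9)@Ro.from_rotvec([np.radians(12),0,0]).as_matrix()
P,R=rows(P,R,[.4924,-.0598,.11],R,3,-1)
P,R=rows(P,R,[.558,.212,.11],Rt,8,-1)
a=np.radians(8.1);e=np.array([np.cos(a),np.sin(a)]);y=np.array([-e[1],e[0]]);c=np.array([.5585,.2123])
for i in(-1,1):
  for j in(-1,1): print(i,j,proj('side',[*(c+i*.062*e+j*.053*y),.018]))
E
python3 - <<'E'
import cv2
q=cv2.imread('pics/side0.png')[235:270,268:335]
cv2.imwrite('pics/ztray.png',cv2.resize(q,None,fx=10,fy=10,interpolation=cv2.INTER_CUBIC))
E
```

```text
[[0.0,-0.43,-2.04,0.0,0.0,0.0,-1],[0.0,-0.44,-2.04,0.0,0.0,0.0,-1],[0.0,-0.43,-2.04,0.0,0.0,0.0,-1]]
end [ 0.4924 -0.0598  0.11  ]
[[-3.28,-1.17,0.25,0.0,0.1,0.5,-1],[-3.3,-1.15,0.24,0.0,0.1,0.6,-1],[-3.3,-1.11,0.24,0.0,0.1,0.5,-1],[-3.32,-1.08,0.23,0.0,0.2,0.6,-1],[-3.32,-1.05,0.22,0.0,0.1,0.5,-1],[-3.34,-1.01,0.22,0.0,0.1,0.5,-1],[-3.35,-0.99,0.2,0.0,0.1,0.6,-1],[-3.35,-0.95,0.21,0.0,0.1,0.5,-1]]
end [0.558 0.212 0.11 ]
-1 -1 (np.float64(282.4045532494976), np.float64(261.3622532412608))
-1 1 (np.float64(273.0573785498411), np.float64(242.83559356747926))
1 -1 (np.float64(327.13185611326185), np.float64(253.5672314729139))
1 1 (np.float64(315.0684698469184), np.float64(236.00695739123884))
```

View pics/ztray.png

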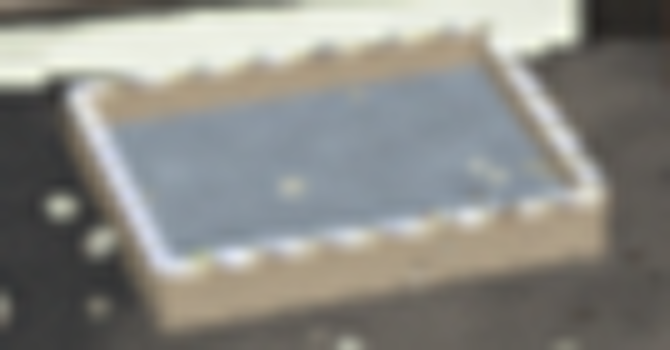

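move_arm([
  [[0,-0.4,-2.0,0,0,0,-1],[0,-0.4,-2.0,0,0,0,-1],[0,-0.4,-2.0,0,0,0,-1],[-3.3,-1.2,0.2,0,0.1,0.5,-1],[-3.3,-1.2,0.2,0,0.1,0.6,-1],[-3.3,-1.1,0.2,0,0.1,0.5,-1],[-3.3,-1.1,0.2,0,0.2,0.6,-1],[-3.3,-1.0,0.2,0,0.1,0.5,-1],[-3.3,-1.0,0.2,0,0.1,0.5,-1],[-3.3,-1.0,0.2,0,0.1,0.6,-1],[-3.4,-1.0,0.2,0,0.1,0.5,-1],[0,0,0,0,0,0,-1]],
])

```text
time_s: 40.02
tcp_pos: [0.5573, 0.2134, 0.1087]
ee_rot: [[0.039, -0.977, 0.208], [-0.999, -0.039, 0.008], [0.0, -0.208, -0.978]]
wrist_force: [0.4, -0.1, -1.1]
gripper_width: 0.451
```

```bash
python3 st.py
python3 - <<'E'
from station import r
from h import *
c=r.capture('side'); cv2.imwrite('pics/side24.png',c['color'])
cv2.imwrite('pics/z24.png',cv2.resize(c['color'][190:290,250:350],(600,600),interpolation=cv2.INTER_CUBIC)[:600])
E
```

```text
t 40.025 p [0.5573 0.2134 0.1087] F [ 0.4 -0.1 -1.1] M [-0.09   0.507  0.023] g 0.451 yaw -87.74 z [ 0.208  0.008 -0.978] J [ 40.   20.5 -26.1  13.  -34.6  42.1]
```

View pics/z24.png

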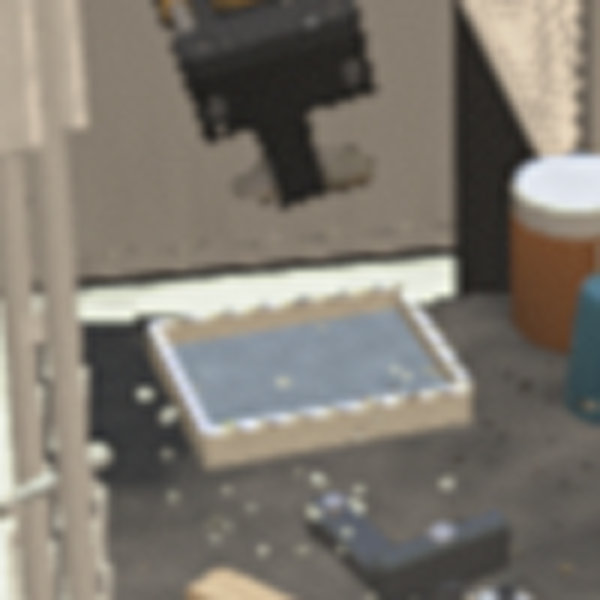

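move_arm([
  [[0,0.4,2.1,0,0,0,-1],[0,0.5,2.1,0,0,0,-1],[0,0.4,2.1,0,0,0,-1],[0,0.4,1.9,0,0,0,-1],[0,0,0,0,0,0,-1],[0,0,0,0,0,0,-1]],
])

```text
time_s: 40.83
tcp_pos: [0.5576, 0.2109, 0.0262]
ee_rot: [[0.036, -0.977, 0.208], [-0.999, -0.036, 0.008], [0.0, -0.208, -0.978]]
wrist_force: [0.1, 0.6, -0.6]
gripper_width: 0.454
```

```bash
python3 st.py
```

```text
t 40.825 p [0.5576 0.2109 0.0262] F [ 0.1  0.6 -0.6] M [-0.03   0.464 -0.019] g 0.454 yaw -87.92 z [ 0.208  0.008 -0.978] J [ 39.2  27.  -33.   20.  -21.5  34.8]
```

move_arm([
  [[0,0.15,0.75,0,0,0,-1],[0,0.15,0.7,0,0,0,-1],[0,0,0,0,0,0,-1],[0,0,0,0,0,0,-1]],
])

```text
time_s: 41.32
tcp_pos: [0.5574, 0.2112, 0.0107]
ee_rot: [[0.037, -0.978, 0.208], [-0.999, -0.036, 0.007], [0.001, -0.208, -0.978]]
wrist_force: [-0.2, 0.0, -0.4]
gripper_width: 0.453
```

```bash
python3 st.py
python3 - <<'E'
from station import r
from h import *
c=r.capture('side'); cv2.imwrite('pics/side25.png',c['color'])
cv2.imwrite('pics/z25.png',cv2.resize(c['color'][210:280,260:340],(800,700),interpolation=cv2.INTER_CUBIC)[100:])
E
```

```text
t 41.325 p [0.5574 0.2112 0.0107] F [-0.2  0.  -0.4] M [-0.054  0.508 -0.049] g 0.453 yaw -87.89 z [ 0.208  0.007 -0.978] J [ 38.9  28.4 -34.5  22.7 -18.9  32.2]
```

View pics/z25.png

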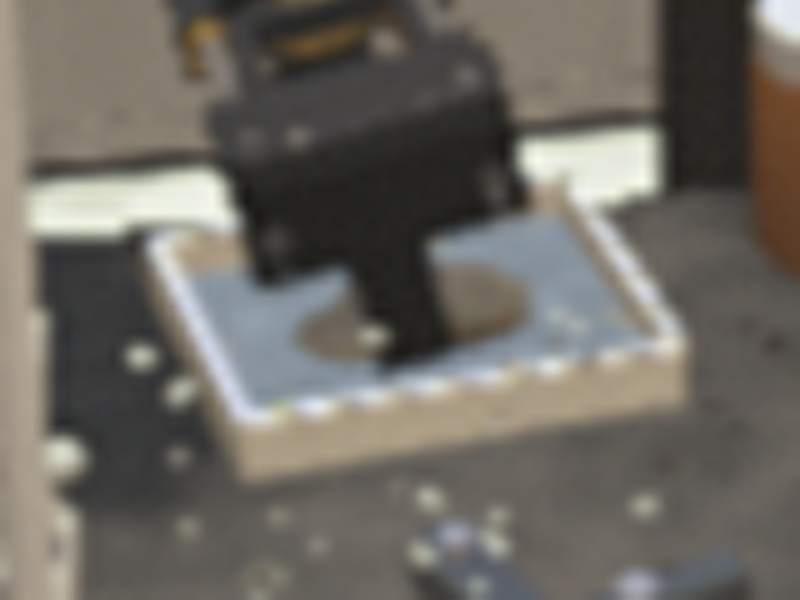

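move_arm([
  [[0,0.02,0.1,0,0,0,-1],[0,0,0,0,0,0,-1],[0,0,0,0,0,0,-1]],
])

```text
time_s: 41.75
tcp_pos: [0.5574, 0.2112, 0.0098]
ee_rot: [[0.037, -0.977, 0.208], [-0.999, -0.036, 0.007], [0.0, -0.208, -0.978]]
wrist_force: [-0.2, -0.1, -2.3]
gripper_width: 0.455
```

```bash
python3 st.py
```

```text
t 41.75 p [0.5574 0.2112 0.0098] F [-0.2 -0.1 -2.3] M [-0.061  0.467 -0.059] g 0.455 yaw -87.89 z [ 0.208  0.007 -0.978] J [ 38.9  28.4 -34.6  22.9 -18.7  32. ]
```

move_arm([
  [[0,0.01,0.04,0,0,0,-1],[0,0,0,0,0,0,0.0],[0,0,0,0,0,0,0.1],[0,0,0,0,0,0,0.2],[0,0,0,0,0,0,0.2],[0,0,0,0,0,0,0.2]],
])

```text
time_s: 42.5
tcp_pos: [0.5574, 0.2111, 0.0093]
ee_rot: [[0.037, -0.978, 0.208], [-0.999, -0.036, 0.007], [0.0, -0.208, -0.978]]
wrist_force: [0.3, 0.6, 0.2]
gripper_width: 0.597
```

```bash
python3 st.py
```

```text
t 42.5 p [0.5574 0.2111 0.0093] F [0.3 0.6 0.2] M [-0.027  0.399 -0.   ] g 0.597 yaw -87.89 z [ 0.208  0.007 -0.978] J [ 38.9  28.5 -34.7  23.  -18.6  31.9]
```

Released. Rise straight up, then move clear towards the robot's left to look.

move_arm([
  [[0,-0.3,-1.5,0,0,0,0.2],[0,-0.6,-3.0,0,0,0,0.2],[0,-1.0,-4.8,0,0,0,0.2],[0,-1.0,-4.8,0,0,0,0.2],[-3,2,-2,0,0,0,0.2],[-5,3,0,0,0,0,0.2],[-5,3,0,0,0,0,0.2],[-5,2,0,0,0,0,0.2],[0,0,0,0,0,0,0.2],[0,0,0,0,0,0,0.2]],
])

```text
time_s: 43.75
tcp_pos: [0.4476, 0.387, 0.1516]
ee_rot: [[0.037, -0.978, 0.207], [-0.999, -0.036, 0.006], [0.001, -0.207, -0.978]]
wrist_force: [0.4, -0.3, -0.2]
gripper_width: 0.596
```

```bash
python3 st.py
python3 - <<'E'
from station import r
from h import *
for n in('top','side'):
    c=r.capture(n); cv2.imwrite(f'pics/{n}26.png',c['color'])
    im=c['color'][140:255,235:395] if n=='top' else c['color'][205:345,255:395]
    cv2.imwrite(f'pics/z26{n}.png',cv2.resize(im,None,fx=5 if n=='top' else 4.2,fy=5 if n=='top' else 4.2,interpolation=cv2.INTER_CUBIC))
E
```

```text
t 43.75 p [0.4476 0.387  0.1516] F [ 0.4 -0.3 -0.2] M [-0.108  0.435  0.028] g 0.596 yaw -87.89 z [ 0.207  0.006 -0.978] J [ 61.6  18.2 -22.9  15.  -43.9  20.2]
```

View pics/z26top.png

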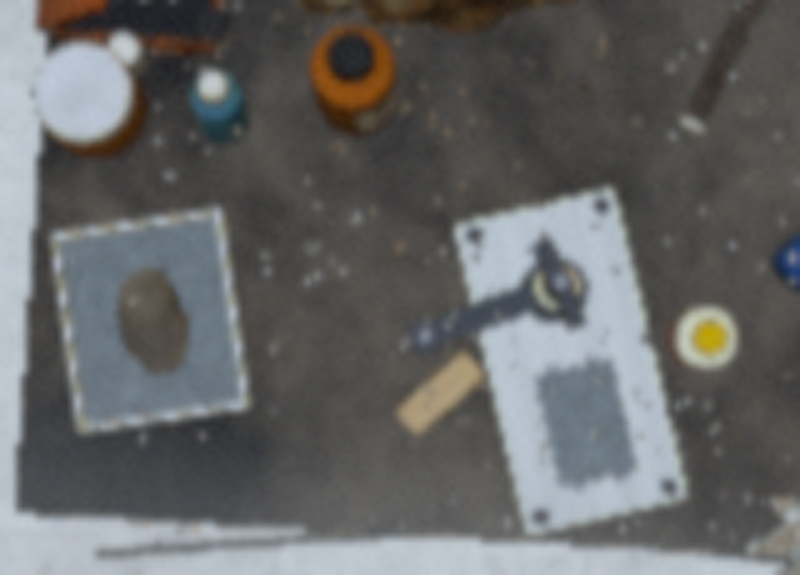

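View pics/z26side.png

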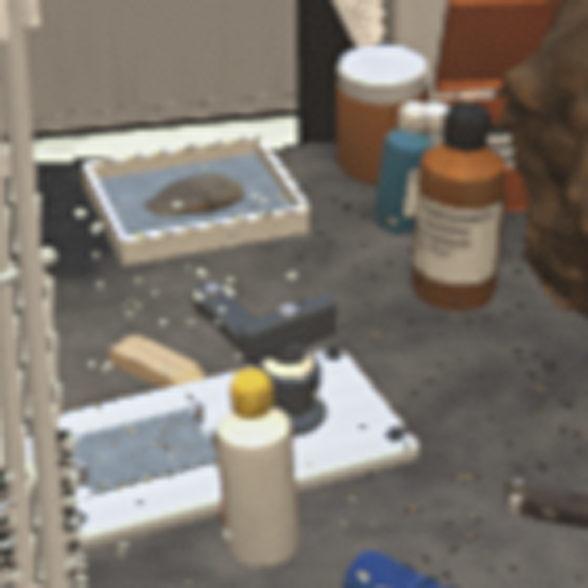

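Run:
```python
from h import *
a=cv2.imread('pics/top0.png').astype(int); b=cv2.imread('pics/top26.png').astype(int)
d=np.abs(a-b).max(2)
for n,(x0,y0,x1,y1) in dict(glue=(368,198,386,218),wedge=(312,208,333,230),brown=(296,142,316,168),blue=(271,150,286,170)).items(): print(n,d[y0:y1,x0:x1].max(),d[y0:y1,x0:x1].mean().round(2))
from station import r
print(r.finish_job())
```

```text
glue 19 5.47
wedge 39 5.0
brown 23 5.16
blue 14 4.23
the job is handed in; nothing more can be done
None
```

The job is done and handed in at about 43.8 s. The chip lies flat in the middle of the tray and the clamp is open. The station gave no verdict.

- **Knob:** My first seven half-swings, about 15° each way, never reached the stops. The pads were partly on the neck and slipped round the bar, which hardly moved. I re-gripped about 5 mm higher and rocked with larger tool turns, about 40° each way. That swung the knob about 0.2 rad to each stop, and it broke free at the anticlockwise stop. The felt resistance stayed well above the stated drag throughout, at 0.7 to 1.8 N m, and I did not find out why.
- **Unscrewing:** The last pictures put the knob at about 1.7 rad, a little past a quarter turn. I left it there and did not turn it back.
- **Clamp arm:** It was swung about 1.4 rad to the wedge side, away from the glue bottle, and stayed there.
- **Chip:** I pinched it with the tool tilted 12° so that the gripper body cleared the glue bottle. I lifted it level, lowered it until it was about on the tray floor and let go. The last top view shows it within about 2 mm of the tray's middle, and the side view shows it lying flat.
- **Bystanders:** The top view before and after shows no shift of the glue bottle, the brown and blue bottles or the wedge beyond image noise. The wedge showed the largest difference, in single pixels only. The wrist force stayed below about 12 N in every reading. The robot was clear of everything at hand-in.

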